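# Dismantle a clamped cascade impactor into its extraction dishes

### The arm

A 7-joint arm with a two-finger parallel gripper is mounted at the origin on a cart in front of the work surface, level with it; the furniture and walls round the work are solid. World frame = base frame: x ahead of the robot, y to its left, z up, the work surface at z = 0. Lengths are in m, angles in rad, forces in N, time in s.
With the tool pointing down it reaches from about 0.425 to 0.925 m from the base axis. Payload 6.8 kg.
Tool frame: the origin (TCP) lies at the very end of the fingers, on their centre line; the grasp point (between the pads) lies 19 mm behind it (hold_point_z is the distance from the TCP to the grasp point, in m); z points along the fingers, y is the direction in which the jaws open and shut (so a half turn about z gives the same grasp; the last joint's range is limited). The gripper opens to 85 mm and grips with 20 to 120 N. Pads are 22 mm wide; open, the fingers measure 114 mm over their backs; the gripper's body (76 mm by 85 mm) begins 54 mm behind the grasp point. The pads swing forward as they close: fully open they stand 13 mm farther back than shut.
Start: joints at [-1.324, 0.477, 0.022, 1.555, -0.011, 1.109, -0.083], TCP at [0.234, 0.633, 0.231] pointing down, gripper open.
Joint ranges: [-2.96, 2.96], [-0.34, 2.1], [-1.41, 1.46], [0.24, 2.44], [-1.37, 4.51], [0.17, 1.92], [-2.96, 2.96]. Speed limits (rad/s): [2.39, 2.39, 3.14, 3.14, 3.14, 3.14, 3.14].

### API

Orientations are given as a unit quaternion [w, x, y, z].
In Python, from station import get_obs, read_camera, calibration, hand_in, regions_of, hold_point_z gives the robot as it stands.
- The arm moves only by the tool send_rows, never from a script. Its argument "motion" is text: rows parted by semicolons, each of 7 numbers parted by spaces: the shift along the world's x, y, z in cm, then the turn, a rotation vector about the world's x, y, z in degrees, then the closure, from 0 (fully open) to 1 (shut). In form: dx dy dz rx ry rz fingers; .... A call has 1 to 20 rows; each row shifts and turns the pose as measured when the row begins; what a row does not reach is not made up. A row lasts 1/12 s, in which the tool goes at most 41.7 mm and 7.16 degrees, less where a joint would pass 70% of its speed; a pose out of reach is approached as far as the arm can. A call is refused whole if a number of a shift passes 4.17 or a number of a turn 7.16, either way. A call with a gripper value outside its range is refused whole. The fingers move at their own pace and stop on an object; "newtons" is the grip in N (left out, the last holds). Time passes only in rows, so rows that do not move let the fingers close. It gives the time, the measured TCP pose, the force and the opening at its end, in the units of the state.
- get_obs(): the state, without advancing time (a new reading comes with each control period).
- read_camera(name): name is "side" or "top"; returns the picture (400x640x3 uint8, red, green, blue); there is no depth.
- calibration(name): a dict with "mtx" (3x3 intrinsics, pixels), "k1" (the pictures are not rectified: a ray, as slopes to the right and down, at radius r is drawn at 1 + k1 r^2 times it, then the intrinsics apply), "R" (3x3) and "t" (3): a world point X has camera coordinates R X + t. Camera axes: x right, y down, z forward; pixel columns grow to the right and rows downward; lengths in m; the calibration is good to about 2 mm. A picture is of the moment at which its call begins. calibration takes no time and is no camera call.
- hand_in(): hands the job in, once; it reports no verdict.
Trained networks look in the newest picture that a camera, given by its name, has taken for a name from the list of things; names that differ only in an ending like _2 or _b are one class to them, and where a whole thing is asked for, a point or a joint stands for the part that bears it (a point fixed in the world has none). Each returns a list of dicts, best first, with "conf" (0 to 1); they miss things now and then, are a little off and sometimes report something else, mostly with a low value. They report only what shows in the picture. A call takes as long as a camera call.
- regions_of(thing, camera): "region" (400x640 bool, what is visible of it) and "point" ([column, row] in pixels, amid what is visible of it).
The state is a dict: "t": time; "q": joint angles; "joint_vel": joint speeds; "joint_torque": joint torques, N m; "eef_pos": TCP position; "tool_rot": TCP orientation; "contact_force": force on the tool from outside, world axes, zero at the start; "torque": the same for the moment, N m; "gripper_width": opening from 0.0 (shut) to 1.0 (fully open).
Only numpy, scipy, OpenCV 4.12 (cv2) and the standard library are available. Lean on these libraries where they do the work, as an engineer would, in place of code of your own. Each camera call takes 0.05 s, during which the arm holds its last target.

### The job

Take the air-sampling impactor apart for rinsing: flip its red toggle latch open, swing the clamp arm up and right back off the stack, and leave it standing open. Then take the three stages off the stack from the top down and set each one flat and upright inside the dish of its own colour. Keep the stages upright throughout, as their deposits must not fall off, and do not disturb the timer.

Things in the scene. Friction and masses are not known exactly. Their poses are not given: they have to be found in the camera images.
- clamp_stand: Fixed stand, grey plate 205 x 84 x 12 mm. Origin: underside, on the stack's axis; x from latch post to hinge post, z up. In this frame, mm: arm pivot (95,0,117), latch pivot (-68,0,80), axes along y; posts 40 wide in y, to z 127 and 88. Undersides of the stages: blue z 12 (in a ring 76 across, up to z 15), gold 43, red 74; top 108. Grip stages across y, clear of the posts.
- latch (a joint): Over-centre latch at the low post: 0 = locked, hook over the arm's nose; to 1.3 rad (stop) as its red lever swings outward and down from the stack; past 0.55 a light spring throws it open. Red grip 14 mm wide (y), 11 thick, 42 long, can be pinched from above; its centre from the latch pivot, clamp_stand axes: (-44,0,64) mm at 0, (-74,0,-25) at 1.3. About 2 N.
- clamp_arm (a joint): Steel clamp arm over the stack: 0 = down, 1.9 rad = stop, leaning back past upright. Its stiff hinge stays where left (1 to 3 N at the grip). Held down while the latch is locked. Lift by the upright black grip on its free end, 14 mm wide (y), 18 long, 30 high; grip centre from the arm pivot, clamp_stand axes: (-143,0,19) mm at 0, (19,0,143) at 1.57, (64,0,129) at 1.9.
- red_stage_center (a point): Red anodised round impactor stage (top stage of the stack, with one 10 mm inlet hole, under the clamp arm's rubber pad), loose upright cylinder 38 mm across, 34 mm high, about 90 g. Point: its centre, 17 mm above its underside; z its axis. Sits 3 mm deep in the rim of the stage below, 1.5 mm play; lifts straight up. Grip with the fingertips 6 mm or more above its underside, clear of the rims below.
- gold_stage_center (a point): Gold anodised round impactor stage (middle stage, a ring round the red one from above), loose upright cylinder 50 mm across, 34 mm high, about 120 g. Point: its centre, 17 mm above its underside; z its axis. Sits 3 mm deep in the rim of the stage below, 1.5 mm play; lifts straight up. Grip with the fingertips 6 mm or more above its underside, clear of the rims below.
- blue_stage_center (a point): Blue anodised round impactor stage (bottom stage, a ring round the gold one from above), loose upright cylinder 62 mm across, 34 mm high, about 160 g. Point: its centre, 17 mm above its underside; z its axis. Grip with the fingertips 6 mm or more above its underside, clear of the rims below.
- red_dish: Shallow white round extraction dish with a red band outside and a red ring on its floor, fixed to the bench; the place of the red stage. Outer diameter 62 mm, inner diameter 54 mm, floor 6 mm and rim 10 mm above the bench. Origin: centre of its underside, z up.
- gold_dish: Shallow white round extraction dish with a gold band outside and a gold ring on its floor, fixed to the bench; the place of the gold stage. Outer diameter 74 mm, inner diameter 66 mm, floor 6 mm and rim 10 mm above the bench. Origin: centre of its underside, z up.
- blue_dish: Shallow white round extraction dish with a blue band outside and a blue ring on its floor, fixed to the bench; the place of the blue stage. Outer diameter 86 mm, inner diameter 78 mm, floor 6 mm and rim 10 mm above the bench. Origin: centre of its underside, z up.
- timer: White bench timer, 60 x 62 x 29 mm, loose, a bystander that is not to be moved. Origin: centre of its underside. Nearby, always at the same place: a tall white analyser behind the left end of the work, front at x = 0.47 m, from y = 0.22 m leftward, 0.42 m tall (go round its corner); a small brown bottle at x = 0.55, y = 0.05 m; the monitor beyond x = 0.68 m.

How it is judged:
On the way, in this order (a step that is already met when the one before it is completed fails the run):
1. the latch is swung open (value of joint latch above 1 rad), for 0.2 s.
2. the clamp arm is swung up and back (value of joint clamp_arm above 1.4 rad), for 0.2 s.
3. the red stage sits flat in the red dish, let go (horizontal distance between red_stage_center and red_dish below 0.011 m and z of red_stage_center in the frame of red_dish below 0.0255 m and angle between red_stage_center's own z axis and vertical below 0.08 rad and contact force between the fingers and red_stage below 0.05 N), for 0.2 s.
4. the gold stage sits flat in the gold dish, let go (horizontal distance between gold_stage_center and gold_dish below 0.011 m and z of gold_stage_center in the frame of gold_dish below 0.0255 m and angle between gold_stage_center's own z axis and vertical below 0.08 rad and contact force between the fingers and gold_stage below 0.05 N), for 0.2 s.
5. the blue stage sits flat in the blue dish, let go (horizontal distance between blue_stage_center and blue_dish below 0.011 m and z of blue_stage_center in the frame of blue_dish below 0.0255 m and angle between blue_stage_center's own z axis and vertical below 0.08 rad and contact force between the fingers and blue_stage below 0.05 N), for 0.2 s.
At the end, for the whole second after the job is handed in: Each stage sits on the floor of the dish of its own colour (centre within 11 mm of the dish's centre, underside within 2.5 mm of its floor, within 0.08 rad of upright), released and at rest; the latch is open (over 1.0 rad) and the clamp arm is swung back (over 1.4 rad) (horizontal distance between red_stage_center and red_dish below 0.011 m and z of red_stage_center in the frame of red_dish below 0.0255 m and angle between each of red_stage_center, gold_stage_center, blue_stage_center's own z axis and vertical below 0.08 rad and linear speed of each of red_stage, gold_stage, blue_stage below 0.01 m/s and horizontal distance between gold_stage_center and gold_dish below 0.011 m and z of gold_stage_center in the frame of gold_dish below 0.0255 m and horizontal distance between blue_stage_center and blue_dish below 0.011 m and z of blue_stage_center in the frame of blue_dish below 0.0255 m and value of joint clamp_arm above 1.4 rad and value of joint latch above 1 rad); the robot touches nothing.
It fails at once if the red stage tips more than 30 degrees from upright (angle between red_stage_center's own z axis and vertical above 0.52 rad).
It fails at once if the gold stage tips more than 30 degrees from upright (angle between gold_stage_center's own z axis and vertical above 0.52 rad).
It fails at once if the blue stage tips more than 30 degrees from upright (angle between blue_stage_center's own z axis and vertical above 0.52 rad).
It fails at once if the timer is shifted by more than 20 mm (distance of timer from where it was at the start of the episode above 0.02 m).
It also fails if it takes over 128 s, if anything falls off the work surface, if the arm or the gripper's body presses on something with over 40 N, if the wrist force passes 120 N, or if a joint passes its speed limit or range.

## Working session

There is one attempt and no reset: what is moved stays moved. The work goes in short steps, Python scripts to look and compute and a tool call to move; the robot and the scene stay as the last step left them, time stands still between calls to the robot, and variables do not carry over. Pictures are saved under pics/ and viewed, and the job is handed in when it is done.

Besides the shell and the picture viewer there is one more tool, called after "Emit:" in YAML: its name, and indented under it one key for each argument. send_rows: Moves the arm, as the interface text tells. Its arguments: {"type":"object","properties":{"motion":{"type":"string"},"newtons":{"type":"number"}},"required":["motion"]}

```bash
ls; mkdir -p pics
python3 - <<'E'
from station import *
import cv2,json
print(get_obs()); print(hold_point_z if not callable(hold_point_z) else hold_point_z())
for n in ("side","top"):
    im=read_camera(n); cv2.imwrite(f"pics/{n}0.png",im[:,:,::-1]); print(n,calibration(n))
    for th in ["clamp_stand","latch","clamp_arm","red_stage_center","gold_stage_center","blue_stage_center","red_dish","gold_dish","blue_dish","timer"]:
        r=regions_of(th,n)
        print(th,[(round(a["conf"],2),[round(float(v),1) for v in a["point"]],int(a["region"].sum())) for a in r[:3]])
E
```

```text
pics
{'t': 0.0, 'q': array([-1.32411238,  0.4778313 ,  0.0223536 ,  1.55645781, -0.01151545,
        1.10929342, -0.08310027]), 'joint_vel': array([-2.14679460e-04, -1.60076098e-03, -5.29109372e-04, -4.12155587e-04,
       -1.60773161e-03,  3.95017325e-04,  6.85163119e-05]), 'joint_torque': array([ 6.01403517e-04, -5.96453762e+01,  1.60857640e+00, -2.81193280e+01,
        1.25494946e-02,  9.35210672e-03,  1.87404157e-05]), 'eef_pos': array([0.23429799, 0.63239647, 0.23030238]), 'tool_rot': array([-9.87879861e-05,  1.76461992e-01,  9.84307015e-01, -9.25533350e-04]), 'contact_force': array([-0.18939754,  0.16024459, -0.18510982]), 'torque': array([-0.04979817, -0.02367004,  0.03087086]), 'gripper_width': 0.9990133926467283}
0.0187
side {'mtx': array([[426.67432656,   0.        , 317.12773173],
       [  0.        , 426.67432656, 197.3927587 ],
       [  0.        ,   0.        ,   1.        ]]), 'k1': 0.017803418287305577, 'R': array([[ 0.98273662,  0.1845707 , -0.01274336],
       [ 0.11685022, -0.67261321, -0.73071027],
       [-0.14343906,  0.71660667, -0.68256876]]), 't': array([-0
[... 856 characters left out ...]
9984182, -0.00476866],
       [-0.98534273,  0.01769557, -0.16966607],
       [ 0.16972362,  0.00179156, -0.98549007]]), 't': array([0.02014058, 0.49332542, 1.13152444])}
clamp_stand [(0.9, [398.3, 178.6], 1943)]
latch [(0.51, [357.3, 163.5], 140), (0.43, [378.8, 186.7], 120)]
clamp_arm [(0.85, [390.9, 172.2], 346)]
red_stage_center [(0.58, [387.2, 175.5], 85)]
gold_stage_center [(0.57, [381.4, 179.1], 82), (0.31, [221.1, 230.5], 366)]
blue_stage_center []
red_dish [(0.81, [218.7, 229.9], 375), (0.36, [388.0, 176.1], 53), (0.3, [393.6, 171.8], 431)]
gold_dish [(0.64, [296.6, 214.0], 540)]
blue_dish [(0.76, [259.4, 218.9], 741), (0.36, [377.8, 185.1], 121)]
timer [(0.56, [264.4, 181.4], 522)]
```

View images.

Run:
```python
import cv2
a=cv2.imread("pics/side0.png"); b=cv2.imread("pics/top0.png")
cv2.imwrite("pics/side0c.png",cv2.resize(a[120:320,250:450],None,fx=3,fy=3,interpolation=2))
cv2.imwrite("pics/top0c.png",cv2.resize(b[120:270,190:450],None,fx=3,fy=3,interpolation=2))
```

```text
(no output)
```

View pics/side0.png

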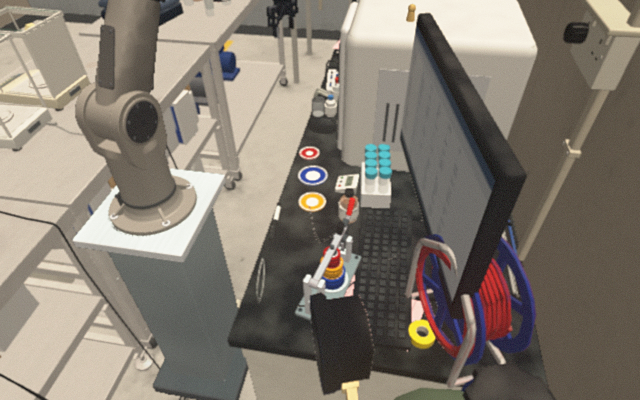

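View pics/top0.png

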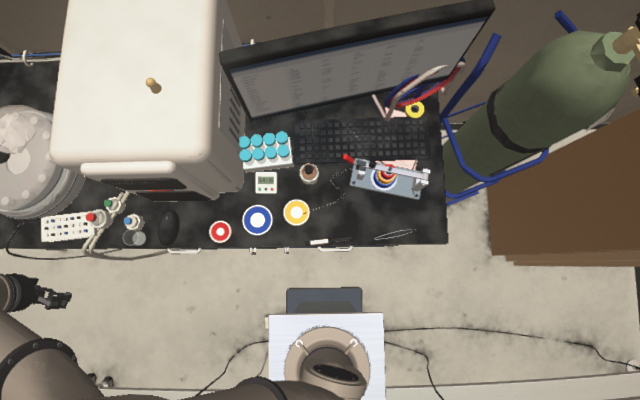

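```bash
ls pics
```

```text
side0.png
side0c.png
top0.png
top0c.png
```

View pics/side0c.png

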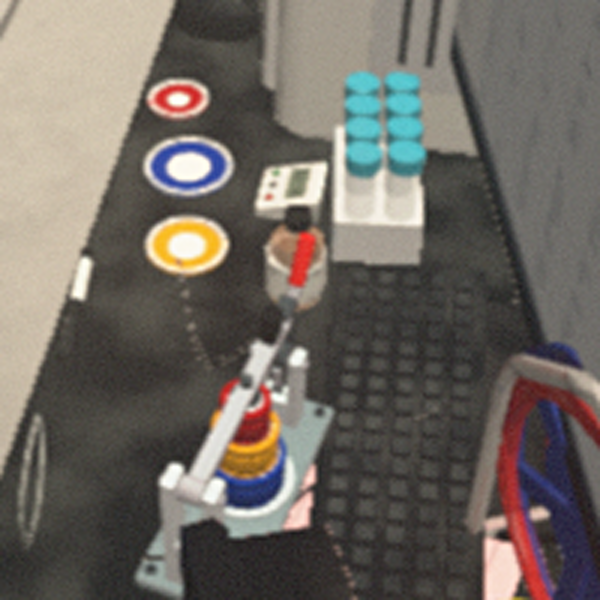

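View pics/top0c.png

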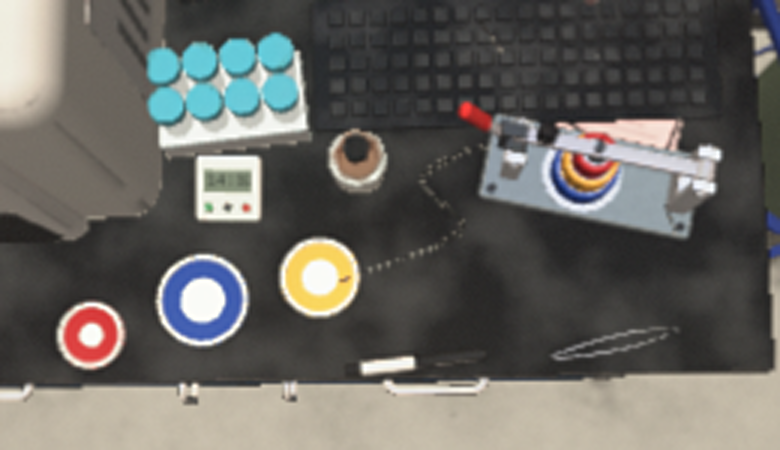

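```bash
cat > h.py <<'E'
import numpy as np, cv2
from station import *
from scipy.optimize import least_squares
from scipy.spatial.transform import Rotation as Ro
def proj(n,X):
    c=calibration(n); P=(np.atleast_2d(X)@c["R"].T)+c["t"]; s=P[:,:2]/P[:,2:]
    s=s*(1+c["k1"]*(s**2).sum(1,keepdims=True))
    return s@np.diag([c["mtx"][0,0],c["mtx"][1,1]])+c["mtx"][:2,2]
def ray(n,p):
    c=calibration(n); d=(np.array(p,float)-c["mtx"][:2,2])/np.array([c["mtx"][0,0],c["mtx"][1,1]]); s=d.copy()
    for _ in range(20): s=d/(1+c["k1"]*(s**2).sum())
    return -c["R"].T@c["t"], c["R"].T@np.array([s[0],s[1],1])
def onz(n,p,z):
    o,d=ray(n,p); return o+d*(z-o[2])/d[2]
def shot(n,name,box=None,f=1,draw=None):
    im=read_camera(n)[:,:,::-1].copy()
    if box: 
        x0,y0,x1,y1=box; im=cv2.resize(im[y0:y1,x0:x1],None,fx=f,fy=f,interpolation=cv2.INTER_CUBIC)
    cv2.imwrite(f"pics/{name}.png",im)
E
python3 - <<'E'
from h import *
for n in("top","side"):
    im=read_camera(n); hsv=cv2.cvtColor(im,cv2.COLOR_RGB2HSV)
    for d in["red_dish","gold_dish","blue_dish"]:
        r=regions_of(d,n)
        if r:
            m=r[0]["region"].astype(np.uint8); ys,xs=np.nonzero(m)
            (c,ax,an)=cv2.fitEllipse(max(cv2.findContours(m,0,1)[0],key=len))
            print(n,d,r[0]["conf"],"ell",onz(n,c,0.010).round(4),"mean",onz(n,(xs.mean(),ys.mean()),0.008).round(4),np.round(c,1),np.round(ax,1))
    r=regions_of("timer",n); print(onz(n,r[0]["point"],0.02))
a=cv2.imread("pics/side0.png"); b=cv2.imread("pics/top0.png")
cv2.imwrite("pics/side0d.png",cv2.resize(a[190:320,290:390],None,fx=6,fy=6,interpolation=2)[:600*2])
cv2.imwrite("pics/top0d.png",cv2.resize(b[145:205,340:440],None,fx=8,fy=8,interpolation=2))
E
```

```text
top red_dish 0.63 ell [0.3814 0.2956 0.01  ] mean [0.3816 0.2961 0.008 ] [220.  231.3] [20.2 21.7]
top gold_dish 0.62 ell [0.4334 0.0787 0.01  ] mean [0.4337 0.0788 0.008 ] [296.1 211.8] [24.7 25.1]
top blue_dish 0.75 ell [0.4133 0.1898 0.01  ] mean [0.4134 0.19   0.008 ] [257.1 219.6] [29.2 30. ]
[0.51452789 0.16323178 0.02      ]
side red_dish 0.46 ell [0.3845 0.2871 0.01  ] mean [0.3839 0.2896 0.008 ] [309.2 153.1] [12.4 18.8]
side gold_dish 0.74 ell [0.4367 0.0715 0.01  ] mean [0.4363 0.0735 0.008 ] [312.3 201.8] [19.2 26.5]
side blue_dish 0.72 ell [0.4175 0.1828 0.01  ] mean [0.417 0.185 0.008] [313.1 175.3] [19.8 28.2]
[0.51330394 0.16479939 0.02      ]
```

View pics/top0d.png

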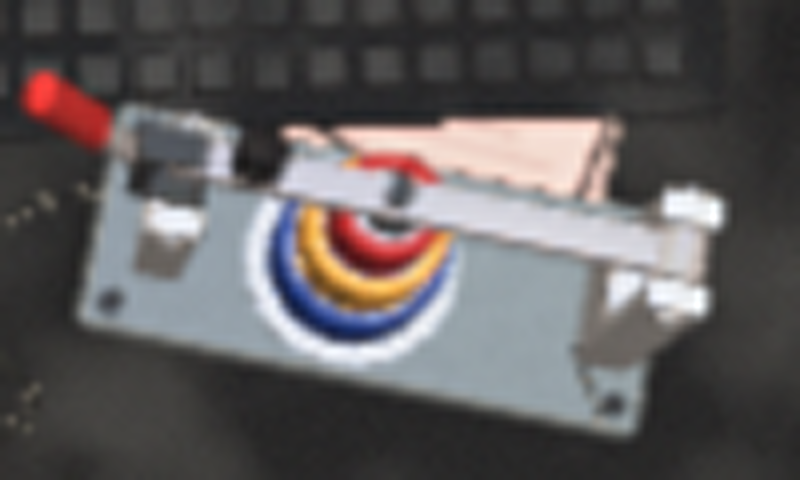

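View pics/side0d.png

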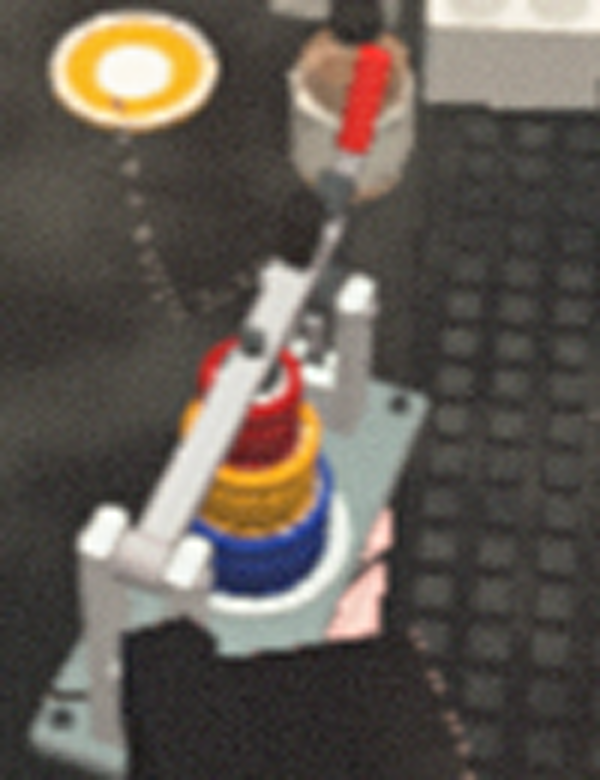

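```bash
cat > fit.py <<'E'
from h import *
T=lambda u,v:((u+.5)/8-.5+340,(v+.5)/8-.5+145)
S=lambda u,v:((u+.5)/6-.5+290,(v+.5)/6-.5+190)
K=[("top",T(80,320),(-102.5,-42,12),1),("top",T(632,433),(102.5,-42,12),1),("top",T(127,105),(-102.5,42,12),1),
("top",T(692,208),(95,16,127),0),("top",T(680,298),(95,-16,127),0),("top",T(68,110),(-112,0,144),0),
("side",S(365,98),(-112,0,144),0),("side",S(428,404),(-102.5,42,12),1),("side",S(33,738),(102.5,-42,12),1),
("side",S(103,530),(95,-16,127),0),("side",S(188,560),(95,16,127),0)]
def W(p,X):
    c,s=np.cos(p[2]),np.sin(p[2]); X=np.array(X,float)/1000
    return np.array([p[0]+c*X[0]-s*X[1],p[1]+s*X[0]+c*X[1],X[2]])
def res(p):
    return np.concatenate([proj(n,W(p,(X[0]+1000*p[3]*f,X[1],X[2])))[0]-np.array(px) for n,px,X,f in K])
if __name__=="__main__":
    r=least_squares(res,[0.53,-0.15,-1.75,0.01],loss="soft_l1")
    print(r.x,np.degrees(r.x[2])); print(res(r.x).reshape(-1,2).round(1))
    for n in("top","side"): c=calibration(n); print(n,-c["R"].T@c["t"])
    for n,sc in (("top",0),("side",0)):
        im=cv2.imread(f"pics/{n}0.png"); hsv=cv2.cvtColor(im,cv2.COLOR_BGR2HSV)
        for d,guess in (("red",(.3825,.291)),("gold",(.435,.076)),("blue",(.415,.1875))):
            c0=proj(n,[guess+(0.006,)])[0]
            H=hsv[...,0].astype(int); hh={"red":(H<8)|(H>172),"gold":(H>12)&(H<32),"blue":(H>100)&(H<130)}[d]
            m=hh&(hsv[...,1]>110)&(hsv[...,2]>60)
            yy,xx=np.mgrid[:400,:640]; m&=(np.hypot(xx-c0[0],yy-c0[1])<20)
            n1,l,st,ce=cv2.connectedComponentsWithStats(m.astype(np.uint8)); 
            k=1+np.argmax(st[1:,4]); 
            hull=cv2.convexHull(np.argwhere(l==k)[:,::-1].astype(np.int32)); e=cv2.fitEllipse(hull)
            print(n,d,st[k,4],"centroid",onz(n,ce[k],.006).round(4),"ell",onz(n,e[0],.006).round(4),np.round(e[1],1))
E
python3 fit.py
```

```text
[ 0.52967093 -0.17447431 -1.79106943  0.01112577] -102.6207193401509
[[ 0.3  0.2]
 [ 1.5  0.2]
 [-0.1 -0.8]
 [ 0.6 -0.9]
 [ 0.2 -0.4]
 [ 0.4 -0. ]
 [-0.3  0.2]
 [ 0.4 -1.7]
 [-1.6 -0.5]
 [-0.3 -0.7]
 [ 0.4 -0.6]]
top [0.2943933  0.00938052 1.19890273]
side [ 0.61730536 -0.76113287  0.82175394]
top red 199 centroid [0.382  0.2971 0.006 ] ell [0.382  0.2971 0.006 ] [17.2 18.1]
top gold 257 centroid [0.434  0.0795 0.006 ] ell [0.4338 0.079  0.006 ] [21.7 22.1]
top blue 326 centroid [0.4135 0.1912 0.006 ] ell [0.4134 0.1909 0.006 ] [25.1 25.8]
side red 84 centroid [0.3819 0.2969 0.006 ] ell [0.3825 0.2954 0.006 ] [ 9.  15.5]
side gold 190 centroid [0.4342 0.0786 0.006 ] ell [0.4341 0.0781 0.006 ] [15.5 22.3]
side blue 142 centroid [0.4137 0.1906 0.006 ] ell [0.414  0.1893 0.006 ] [14.4 23.7]
```

Run:
```python
from h import *
for px in ((340,310),(340,345),(345,390)):
    o,d=ray("side",px)
    for s in (.1,.2,.3,.4,.5,.6,.7,.8): X=o+d*s; print(px,s,X.round(3),proj("top",X).round(0))
p=(0.5297,-0.1745,-1.791)
from fit import W
for n,X in dict(latchapp=(-82,0,145),l124=(-95,0,145),l156=(-123,0,115),l170=(-130,0,98),l198=(-130,0,61),armg=(-48,0,136)).items(): print(n,W(p,X).round(4))
for th in np.arange(0,1.91,.25):
    a=np.arctan2(19,-143)-th; print(round(th,2),W(p,(95+144.3*np.cos(a),0,117+144.3*np.sin(a))).round(4))
```

```text
(340, 310) 0.1 [ 0.611 -0.706  0.734] [[793.  25.]]
(340, 310) 0.2 [ 0.605 -0.651  0.647] [[728.  49.]]
(340, 310) 0.3 [ 0.599 -0.596  0.559] [[663.  73.]]
(340, 310) 0.4 [ 0.593 -0.541  0.471] [[605.  94.]]
(340, 310) 0.5 [ 0.587 -0.487  0.384] [[555. 113.]]
(340, 310) 0.6 [ 0.581 -0.432  0.296] [[513. 128.]]
(340, 310) 0.7 [ 0.575 -0.377  0.209] [[476. 142.]]
(340, 310) 0.8 [ 0.569 -0.322  0.121] [[444. 153.]]
(340, 345) 0.1 [ 0.612 -0.712  0.728] [[792.  27.]]
(340, 345) 0.2 [ 0.607 -0.662  0.635] [[727.  52.]]
(340, 345) 0.3 [ 0.602 -0.613  0.541] [[663.  76.]]
(340, 345) 0.4 [ 0.597 -0.563  0.448] [[608.  97.]]
(340, 345) 0.5 [ 0.592 -0.514  0.354] [[560. 115.]]
(340, 345) 0.6 [ 0.587 -0.465  0.26 ] [[519. 131.]]
(340, 345) 0.7 [ 0.582 -0.415  0.167] [[484. 144.]]
(340, 345) 0.8 [ 0.577 -0.366  0.073] [[455. 155.]]
(345, 390) 0.1 [ 0.615 -0.719  0.721] [[790.  28.]]
(345, 390) 0.2 [ 0.612 -0.676  0.619] [[725.  54.]]
(345, 390) 0.3 [ 0.609 -0.633  0.518] [[663.  78.]]
(345, 390) 0.4 [ 0.607 -0.591  0.417] [[610.  99.]]
(345, 390) 0.5 [ 0.604 -0.548  0.316] [[564. 116.]]
(345, 390) 0.6 [ 0.601 -0.505  0.215] [[526. 131.]]
(345, 390) 0.7 [ 0.598 -0.463  0.113] [[494. 143.]]
(345, 390) 0.8 [ 0.596 -0.42   0.012] [[466. 153.]]
latchapp [ 0.5476 -0.0945  0.145 ]
l124 [ 0.5505 -0.0818  0.145 ]
l156 [ 0.5566 -0.0545  0.115 ]
l170 [ 0.5581 -0.0476  0.098 ]
l198 [ 0.5581 -0.0476  0.061 ]
armg [ 0.5402 -0.1277  0.136 ]
0.0 [ 0.5402 -0.1276  0.136 ]
0.25 [ 0.5382 -0.1365  0.1708]
0.5 [ 0.5344 -0.1536  0.2023]
0.75 [ 0.529  -0.1777  0.2284]
1.0 [ 0.5223 -0.2074  0.2476]
1.25 [ 0.5149 -0.2408  0.2587]
1.5 [ 0.507  -0.2758  0.261 ]
1.75 [ 0.4993 -0.3103  0.2544]
```

Emit:
send_rows:
  motion: "0 0 3 0 0 0 1;0 0 3 0 0 0 1;0 0 0 0 0 0 1"
  newtons: 30

```text
t: 1.85
eef_pos: [0.234, 0.6313, 0.2909]
tool_rot: [-0.0, 0.176, 0.984, -0.003]
contact_force: [1.8, -0.0, 0.4]
gripper_width: 0.605
```

Emit:
send_rows:
  motion: "1.3 -3.8 0 0 0 -4 1;1.3 -3.8 0 0 0 -4 1;1.3 -3.8 0 0 0 -4 1;1.3 -3.8 0 0 0 -4 1;1.3 -3.8 0 0 0 -4 1;1.2 -3.4 0 0 0 -4 1;1.2 -3.4 0 0 0 -4 1;1.2 -3.4 0 0 0 -4 1;1.2 -3.4 0 0 0 -4 1;0 0 0 0 0 0 1"

```text
t: 2.68
eef_pos: [0.3454, 0.2927, 0.2898]
tool_rot: [-0.002, 0.484, 0.875, 0.002]
contact_force: [0.2, 0.0, -0.6]
gripper_width: -0.003
```

Emit:
send_rows:
  motion: "1.5 -3.6 0 0 0 -4 1;1.9 -3.6 0 0 0 -4 1;1.9 -3.6 0 0 0 -4 1;1.9 -3.6 0 0 0 -4 1;1.9 -3.6 0 0 0 -4 1;1.8 -3.3 0 0 0 -4 1;1.8 -3.3 0 0 0 -4 1;1.8 -3.3 0 0 0 -4 1;1.8 -3.3 0 0 0 -4 1;1.8 -3.3 0 0 0 -4 1;1.5 -2.5 0 0 0 -4 1;0 0 0 0 0 0 1;0 0 0 0 0 0 1"

```text
t: 3.77
eef_pos: [0.5446, -0.0927, 0.2926]
tool_rot: [0.004, 0.787, 0.617, 0.008]
contact_force: [0.8, 1.4, 0.4]
gripper_width: -0.0
```

Emit:
send_rows:
  motion: "0.3 -0.15 -3 0 0 1.2 1;0 0 -3 0 0 0 1;0 0 -3 0 0 0 1;0 0 -2.5 0 0 0 1;0 0 -1.5 0 0 0 1;0 0 0 0 0 0 1"

```text
t: 4.27
eef_pos: [0.548, -0.0874, 0.1591]
tool_rot: [0.004, 0.776, 0.631, 0.012]
contact_force: [-0.5, 0.0, 0.7]
gripper_width: 0.001
```

Run:
```python
from h import *
shot("side","s1",(290,170,390,290),5); shot("top","t1",(300,110,440,210),5)
```

```text
(no output)
```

View pics/s1.png

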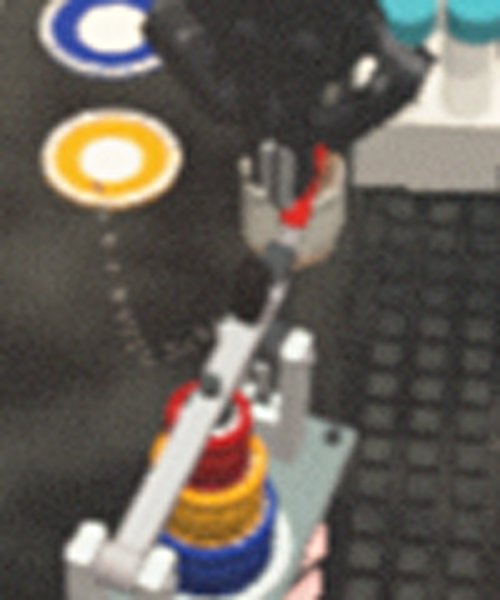

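View pics/t1.png

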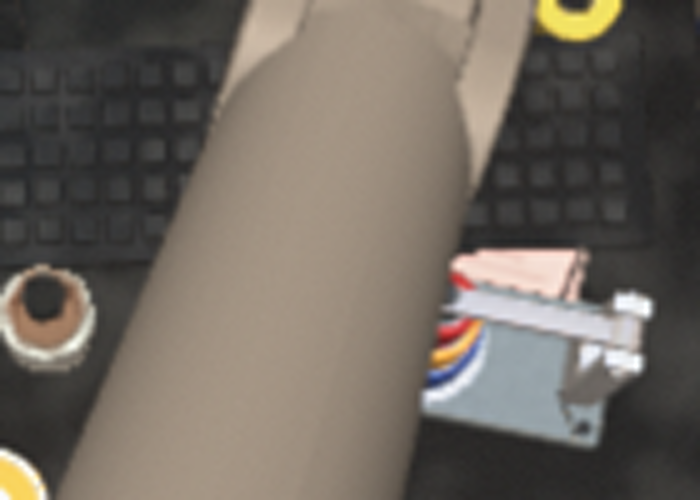

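Run:
```python
from h import *
from fit import W
o=get_obs(); e=o["eef_pos"]; print(e)
R=Ro.from_quat(np.r_[o["tool_rot"][1:],o["tool_rot"][0]]).as_matrix(); print(R.round(3))
p=(0.5297,-0.1745,-1.791)
f=lambda X:((proj("side",X)[0]-[290,170])*5).round(0)
print("tip",f(e),"40mm up",f(e-R[:,2]*.04), [f(e+R[:,1]*s) for s in(-.01,.01)])
for r in(57,78,99): u=np.array([-44,0,64])/77.7; print(r,f(W(p,np.array([-68,0,80])+u*r)))
c,s=np.cos(p[2]),np.sin(p[2]); d=e[:2]-p[:2]; print("stand",c*d[0]+s*d[1],-s*d[0]+c*d[1],e[2])
```

```text
[ 0.54985649 -0.08803306  0.16189022]
[[ 0.205  0.978  0.027]
 [ 0.979 -0.205  0.009]
 [ 0.014  0.024 -1.   ]]
tip [286. 186.] 40mm up [287. 119.] [array([265., 180.]), array([307., 191.])]
57 [290. 224.]
78 [301. 180.]
99 [311. 136.]
stand -0.08878177095646554 0.0007829380951340538 0.1618902229738829
```

Emit:
send_rows:
  motion: "-0.1 -0.4 -1 -0.5 1.5 0 1;0 0 -1 0 0 0 1;0 0 0 0 0 0 1"

```text
t: 4.62
eef_pos: [0.5518, -0.0906, 0.1456]
tool_rot: [0.002, 0.775, 0.632, 0.003]
contact_force: [-0.3, 0.0, 0.3]
gripper_width: -0.002
```

Emit:
send_rows:
  motion: "-0.15 0.6 -0.4 0 0 0 1;0.1 0.6 -0.4 0 0 0 1;0.1 0.5 -0.4 0 0 0 1;0.1 0.45 -0.4 0 0 0 1;0.1 0.4 -0.45 0 0 0 1;0.1 0.4 -0.45 0 0 0 1;0.1 0.3 -0.55 0 0 0 1;0.1 0.3 -0.55 0 0 0 1;0 0 0 0 0 0 1"

```text
t: 5.37
eef_pos: [0.5597, -0.0495, 0.1091]
tool_rot: [0.003, 0.774, 0.633, 0.007]
contact_force: [-0.2, -0.7, 0.6]
gripper_width: -0.002
```

Run:
```python
from h import *
print(get_obs()["eef_pos"])
shot("side","s2",(290,170,390,290),5)
```

```text
[ 0.55966787 -0.04947027  0.10910858]
```

View pics/s2.png

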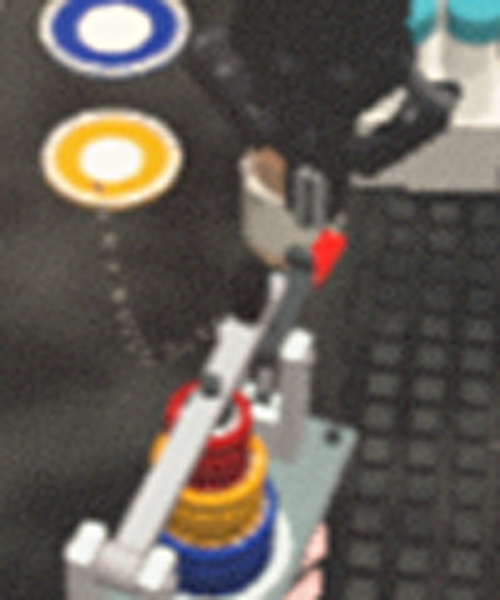

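Emit:
send_rows:
  motion: "0 0.2 -0.7 0 0 0 1;0 0.2 -0.7 0 0 0 1;0 0.1 -0.7 0 0 0 1;0 0.1 -0.7 0 0 0 1;0 0 -0.7 0 0 0 1;0 0 0 0 0 0 1;0 0 0 0 0 0 1"

```text
t: 6.0
eef_pos: [0.5599, -0.0438, 0.0706]
tool_rot: [0.004, 0.775, 0.632, 0.007]
contact_force: [0.9, 0.9, 0.6]
gripper_width: 0.002
```

Run:
```python
from h import *
from fit import W
print(get_obs()["eef_pos"])
shot("side","s3",(290,170,390,290),5)
p=(0.5297,-0.1745,-1.791)
f=lambda X:((proj("side",X)[0]-[290,170])*5).round(0)
for th in (.55,.8,1,1.3):
  a=np.arctan2(64,-44)+th; print(th,[f(W(p,(-68+r*np.cos(a),0,80+r*np.sin(a)))) for r in(57,78,99)])
```

```text
[ 0.55992537 -0.0437887   0.07055841]
0.55 [array([303., 232.]), array([318., 192.]), array([332., 153.])]
0.8 [array([305., 246.]), array([320., 212.]), array([335., 179.])]
1 [array([304., 261.]), array([319., 233.]), array([333., 206.])]
1.3 [array([301., 289.]), array([314., 272.]), array([327., 254.])]
```

View pics/s3.png

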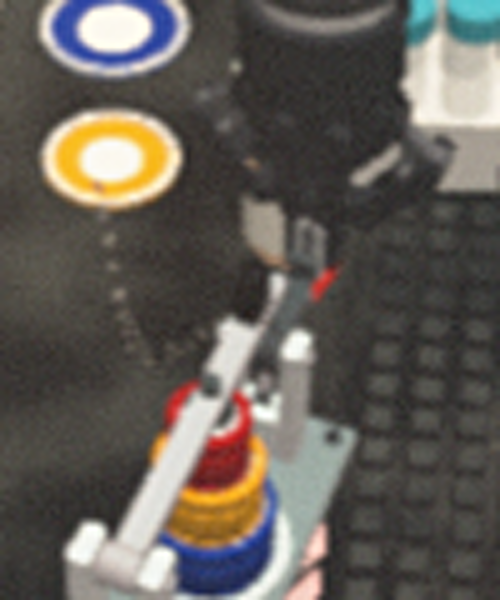

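Emit:
send_rows:
  motion: "0 0 3.5 0 0 0 1;0 0 3.5 0 0 0 0.7;0 0 3.5 0 0 0 0.5;0 0 3 0 0 0 0.5;-0.7 -2.8 0 0 0 0 0.5;-0.7 -2.8 0 0 0 0 0.5;-0.6 -2.6 0 0 0 0 0.5;0 0 0 0 0 0 0.5;0 0 0 0 0 0 0.5"

```text
t: 6.8
eef_pos: [0.5378, -0.1303, 0.2142]
tool_rot: [0.005, 0.775, 0.632, 0.007]
contact_force: [-0.8, 0.8, -0.5]
gripper_width: 0.5
```

```bash
cat > st.py <<'E'
from h import *
p=(0.5297,-0.1745,-1.791)
def st():
    o=get_obs(); e=o["eef_pos"]; R=Ro.from_quat(np.r_[o["tool_rot"][1:],o["tool_rot"][0]]).as_matrix()
    c,s=np.cos(p[2]),np.sin(p[2]); d=e[:2]-p[:2]
    print("eef",e.round(4),"stand mm",np.round(1000*np.r_[c*d[0]+s*d[1],-s*d[0]+c*d[1],e[2]],1),"toolz",R[:,2].round(3),"jaw",np.degrees(np.arctan2(R[1,1],R[0,1])).round(1),"w",o["gripper_width"])
st()
E
python3 st.py
python3 - <<'E'
from h import *
shot("side","s4",(290,170,390,290),5)
E
```

```text
eef [ 0.5378 -0.1303  0.2142] stand mm [-44.9  -1.8 214.2] toolz [ 0.017  0.001 -1.   ] jaw -11.5 w 0.4996275675758991
```

View pics/s4.png

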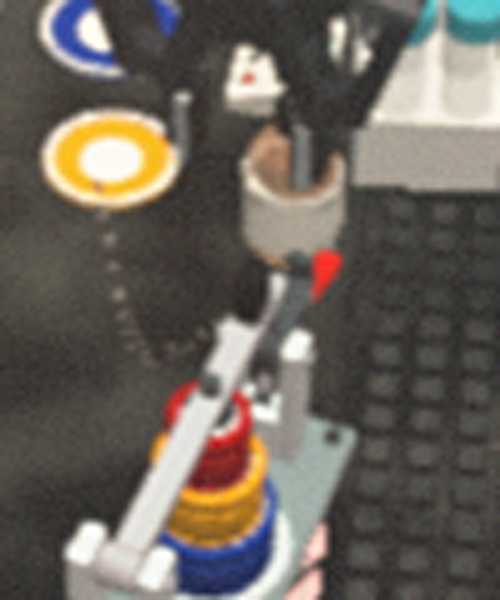

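Run:
```python
from h import *
shot("side","s5",(315,200,375,270),10); shot("top","t5",(340,130,430,205),8)
from fit import W
p=(0.5297,-0.1745,-1.791)
f=lambda X:((proj("side",X)[0]-[315,200])*10).round(0)
print("armgrip",f(W(p,(-48,0,121))),f(W(p,(-48,0,136))),f(W(p,(-48,0,151))),"latchpivot",f(W(p,(-68,0,80))),"posts",f(W(p,(-68,20,88))),f(W(p,(-68,-20,88))),"redtop",f(W(p,(0,0,108))))
```

```text
armgrip [248. 322.] [249. 276.] [251. 228.] latchpivot [275. 383.] posts [358. 385.] [195. 334.] redtop [166. 515.]
```

View pics/s5.png

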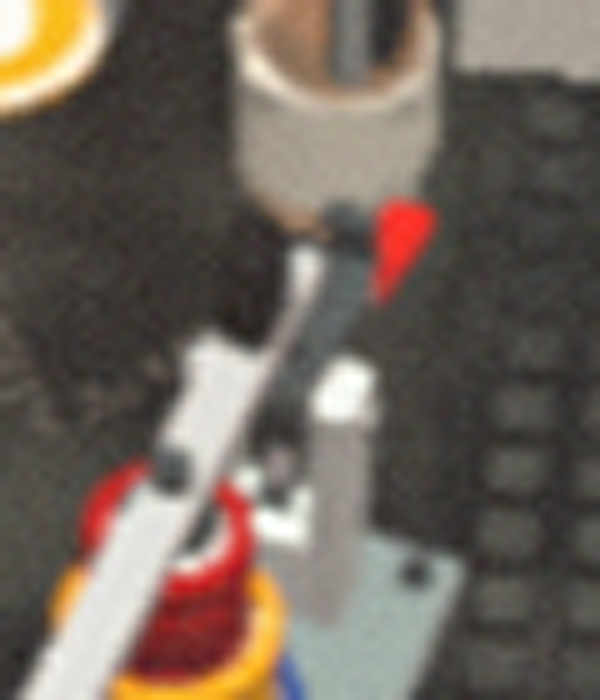

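View pics/t5.png

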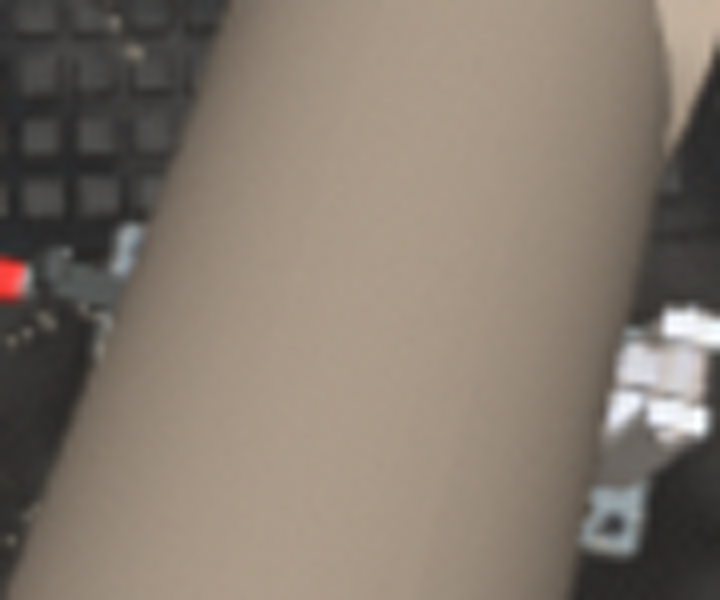

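Emit:
send_rows:
  motion: "0.25 0.25 -3 0 1 -1 0.5;0 0 -3 0 0 0 0.5;0 0 -2 0 0 0 0.5;0 0 -1 0 0 0 0.5;0 0 0 0 0 0 0.5"
  newtons: 30

```text
t: 7.37
eef_pos: [0.5435, -0.12, 0.1207]
tool_rot: [-0.001, 0.777, 0.63, 0.001]
contact_force: [-0.4, -0.9, -0.2]
gripper_width: 0.503
```

```bash
python3 st.py
```

```text
eef [ 0.5435 -0.12    0.1207] stand mm [-56.2   1.5 120.7] toolz [ 0.001  0.003 -1.   ] jaw -11.9 w 0.5026092007603956
```

Emit:
send_rows:
  motion: "-0.2 -0.7 0.2 0 0 0 0.5;0 0 0 0 0 0 0.5;0 0 0 0 0 0 0.9;0 0 0 0 0 0 1;0 0 0 0 0 0 1;0 0 0 0 0 0 1"

```text
t: 7.87
eef_pos: [0.5403, -0.1263, 0.126]
tool_rot: [-0.002, 0.777, 0.63, 0.002]
contact_force: [2.7, -0.9, -2.7]
gripper_width: 0.157
```

```bash
python3 st.py
```

```text
eef [ 0.5403 -0.1263  0.126 ] stand mm [-49.4  -0.2 126. ] toolz [-0.001  0.006 -1.   ] jaw -11.9 w 0.15702952188453193
```

Run:
```python
import numpy as np
a0=np.arctan2(28,-144.4); c,s=np.cos(-1.791),np.sin(-1.791)
P=lambda t:147.1*np.array([np.cos(a0-t),np.sin(a0-t)])
for t in np.arange(0,1.8,.1):
    d=P(t+.1)-P(t); print(round(t+.1,1),(np.array([c*d[0],s*d[0],d[1]])/10).round(2), (P(t+.1)+[95,117-19]).round(0))
```

```text
0.1 [-0.08 -0.34  1.43] [-46. 140.]
0.2 [-0.11 -0.48  1.39] [-41. 154.]
0.3 [-0.14 -0.61  1.33] [-35. 167.]
0.4 [-0.17 -0.74  1.26] [-27. 180.]
0.5 [-0.19 -0.86  1.18] [-18. 192.]
0.6 [-0.22 -0.97  1.08] [ -8. 203.]
0.7 [-0.24 -1.07  0.98] [  3. 212.]
0.8 [-0.26 -1.16  0.87] [ 14. 221.]
0.9 [-0.28 -1.24  0.74] [ 27. 229.]
1.0 [-0.29 -1.3   0.61] [ 41. 235.]
1.1 [-0.3  -1.36  0.48] [ 54. 239.]
1.2 [-0.31 -1.4   0.33] [ 69. 243.]
1.3 [-0.32 -1.42  0.19] [ 83. 245.]
1.4 [-0.32 -1.43  0.04] [ 98. 245.]
1.5 [-0.32 -1.43 -0.1 ] [113. 244.]
1.6 [-0.32 -1.41 -0.25] [127. 242.]
1.7 [-0.31 -1.38 -0.39] [141. 238.]
1.8 [-0.3  -1.34 -0.53] [155. 232.]
```

Emit:
send_rows:
  motion: "-0.1 -0.35 1.45 0 0 0 1;-0.1 -0.5 1.4 0 0 0 1;-0.15 -0.6 1.35 0 0 0 1;-0.15 -0.75 1.25 0 0 0 1;-0.2 -0.85 1.2 0 0 0 1"
  newtons: 20

```text
t: 8.28
eef_pos: [0.5335, -0.1566, 0.194]
tool_rot: [-0.002, 0.777, 0.629, 0.002]
contact_force: [1.5, -3.4, -6.6]
gripper_width: 0.152
```

```bash
python3 st.py;python3 - <<'E'
from h import *
shot("side","s6",(290,170,390,290),5)
E
```

```text
eef [ 0.5335 -0.1566  0.194 ] stand mm [-18.3  -0.2 194. ] toolz [ 0.001  0.006 -1.   ] jaw -12.0 w 0.15210035950309608
```

View pics/s6.png

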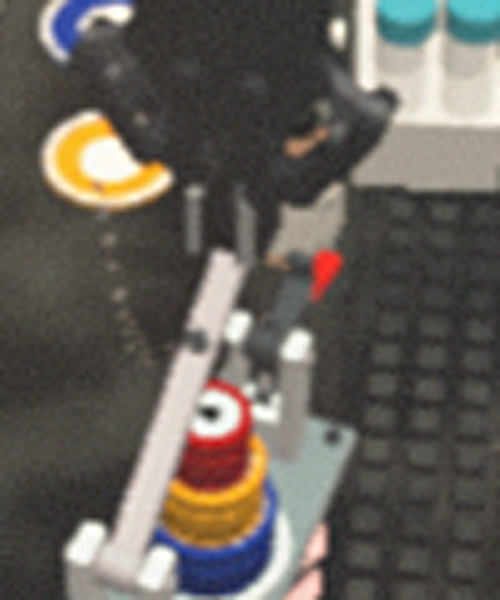

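Emit:
send_rows:
  motion: "-0.2 -0.95 1.1 0 0 0 1;-0.25 -1.05 1 0 0 0 1;-0.25 -1.15 0.85 0 0 0 1;-0.3 -1.25 0.75 0 0 0 1;-0.3 -1.3 0.6 0 0 0 1;-0.3 -1.35 0.5 0 0 0 1"

```text
t: 8.83
eef_pos: [0.5167, -0.2304, 0.2456]
tool_rot: [-0.002, 0.777, 0.629, 0.004]
contact_force: [3.5, -1.2, -11.3]
gripper_width: 0.153
```

```bash
python3 st.py
```

```text
eef [ 0.5167 -0.2304  0.2456] stand mm [ 57.4  -0.5 245.6] toolz [ 0.004  0.008 -1.   ] jaw -12.0 w 0.1529664369911394
```

Emit:
send_rows:
  motion: "-0.3 -1.4 0 0 0 0 1;-0.3 -1.4 0 0 0 0 1;-0.3 -1.4 0 0 0 0 1;-0.3 -1.4 -0.1 0 0 0 1;-0.3 -1.4 -0.25 0 0 0 1;-0.3 -1.4 -0.4 0 0 0 1;-0.1 -0.7 -0.2 0 0 0 1"

```text
t: 9.42
eef_pos: [0.4957, -0.3236, 0.2402]
tool_rot: [-0.008, 0.776, 0.631, 0.01]
contact_force: [0.1, 4.2, -4.5]
gripper_width: 0.156
```

```bash
python3 st.py;python3 - <<'E'
from h import *
shot("side","s7",(260,130,420,250),5)
E
```

```text
eef [ 0.4957 -0.3236  0.2402] stand mm [152.9  -0.6 240.2] toolz [ 0.005  0.024 -1.   ] jaw -11.8 w 0.15566432392334484
```

View pics/s7.png

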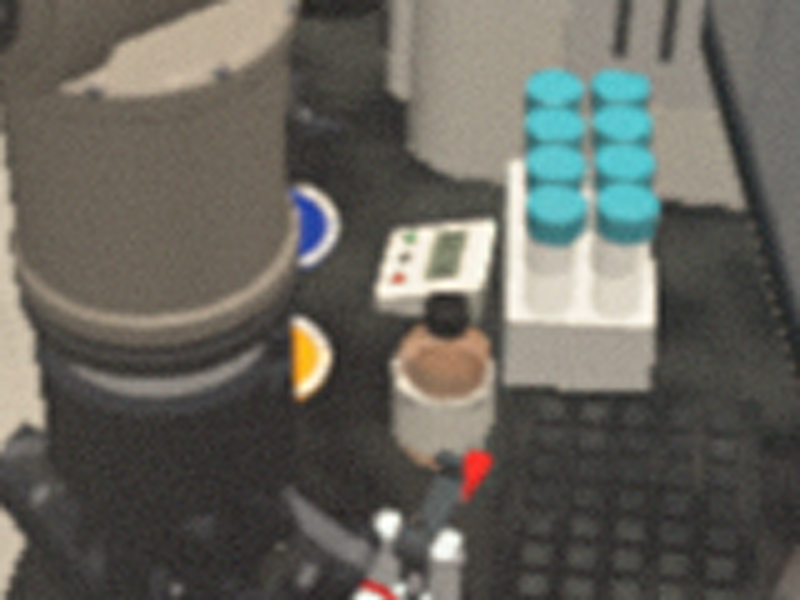

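Emit:
send_rows:
  motion: "0 0 0 0 0 0 0.4;0 0 0 0 0 0 0.3;0 0 0 0 0 0 0.3;0 0 1 0 0 0 0.3;0 0 2 0 0 0 0.3;0 0 3 0 0 0 0.3;0 0 3 0 0 0 0.3;0 0 1 0 0 0 0.3;0.7 3.4 0 0 0 0 0.2;0.7 3.4 0 0 0 0 0.2;0.7 3.4 0 0 0 0 0.2;0.7 3.4 0 0 0 0 0.2;0.5 1.5 0 0 0 0 0.2;0 0 0 0 0 0 0.2"

```text
t: 10.63
eef_pos: [0.5277, -0.1724, 0.3582]
tool_rot: [0.0, 0.777, 0.629, 0.011]
contact_force: [0.6, 0.0, 0.5]
gripper_width: 0.8
```

```bash
python3 st.py;python3 - <<'E'
from h import *
shot("side","s8",(280,160,400,320),4); 
shot("top","t8",(330,120,450,210),6)
E
```

```text
eef [ 0.5277 -0.1724  0.3582] stand mm [ -1.6  -2.4 358.2] toolz [ 0.017  0.013 -1.   ] jaw -12.1 w 0.8004482959600064
```

View pics/s8.png

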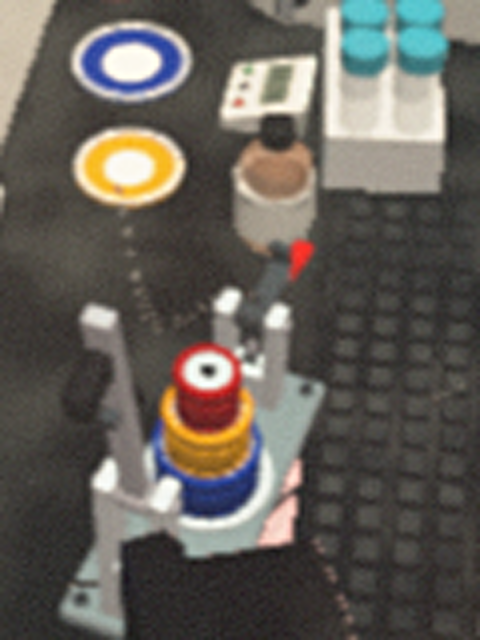

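View pics/t8.png

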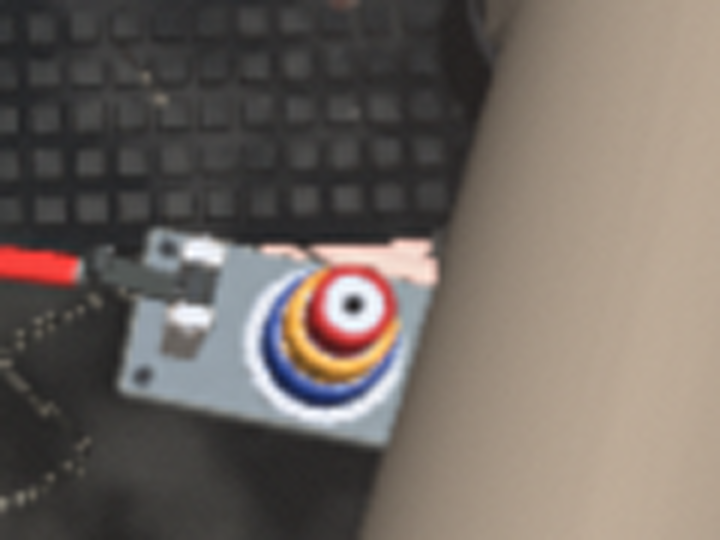

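Run:
```python
from h import *
for n,px in (("side",((209.5+.5)/4-.5+280,(370+.5)/4-.5+160)),("top",((353+.5)/6-.5+330,(305+.5)/6-.5+120))):
    print(n,onz(n,px,.108).round(4))
# colour-based: red top ring outer ellipse in top
im=read_camera("top"); hsv=cv2.cvtColor(im,cv2.COLOR_RGB2HSV); H=hsv[...,0]
m=((H<8)|(H>172))&(hsv[...,1]>110); m[:, :375]=0; m[:,405:]=0; m[:150]=0;m[190:]=0
pts=np.argwhere(m)[:,::-1]; print(len(pts),pts.mean(0),onz("top",pts.mean(0),.108))
for k in ("red_stage_center","gold_stage_center","blue_stage_center"):
  for n in("top","side"):
    r=regions_of(k,n); print(k,n,[(round(a["conf"],2),np.round(a["point"],1)) for a in r[:2]])
from fit import W
print([ (n,proj(n,[.5297,-.1745,.108]).round(1)) for n in("side","top")])
```

```text
side [ 0.5307 -0.176   0.108 ]
top [ 0.5281 -0.173   0.108 ]
89 [387.15730337 171.98876404] [ 0.52393217 -0.16941153  0.108     ]
red_stage_center top [(0.46, array([388.4, 169.7]))]
red_stage_center side [(0.79, array([330.1, 255.4]))]
gold_stage_center top [(0.44, array([381.4, 177.1])), (0.39, array([367.2, 174.7]))]
gold_stage_center side [(0.65, array([331.9, 271. ]))]
blue_stage_center top [(0.7, array([376.8, 185.6]))]
blue_stage_center side [(0.68, array([331.9, 279.5]))]
[('side', array([[331.6, 251.5]])), ('top', array([[389. , 169.8]]))]
```

Emit:
send_rows:
  motion: "0.2 -0.2 -3 -0.7 1 0 0.2;0 0 -3.5 0 0 0 0.2;0 0 -3.5 0 0 0 0.2;0 0 -3.5 0 0 0 0.2;0 0 -3.5 0 0 0 0.2;0 0 -2 0 0 0 0.2;0 0 0 0 0 0 0.2;0 0 0 0 0 0 0.2"

```text
t: 11.75
eef_pos: [0.5274, -0.1863, 0.1626]
tool_rot: [0.003, 0.783, 0.622, 0.0]
contact_force: [0.0, 0.6, 0.3]
gripper_width: 0.798
```

```bash
python3 st.py
```

```text
eef [ 0.5274 -0.1863  0.1626] stand mm [ 12.    0.3 162.6] toolz [ 0.004 -0.005 -1.   ] jaw -13.0 w 0.7978410662369024
```

Emit:
send_rows:
  motion: "0.2 1.1 -0.5 0 0 0 0.2;0 0.1 -1.5 0 0 0 0.2;0 0 -1.5 0 0 0 0.2;0 0 -1.5 0 0 0 0.2;0 0 -0.5 0 0 0 0.2;0 0 0 0 0 0 0.2"

```text
t: 12.25
eef_pos: [0.5374, -0.1724, 0.1143]
tool_rot: [0.008, 0.783, 0.623, 0.006]
contact_force: [-0.7, -0.5, 0.3]
gripper_width: 0.799
```

```bash
python3 st.py
```

```text
eef [ 0.5374 -0.1724  0.1143] stand mm [ -3.7   7.1 114.3] toolz [ 0.02  -0.005 -1.   ] jaw -13.0 w 0.798863290677026
```

Emit:
send_rows:
  motion: "-0.7 -0.2 -1 0.3 1.1 0.3 0.2;-0.1 0 -1 0 0 0 0.2;0 0 -1 0 0 0 0.2;0 0 0 0 0 0 0.2;0 0 0 0 0 0 0.2"

```text
t: 12.67
eef_pos: [0.5317, -0.1743, 0.0853]
tool_rot: [0.002, 0.78, 0.625, 0.002]
contact_force: [-0.1, 0.2, 0.1]
gripper_width: 0.802
```

```bash
python3 st.py
```

```text
eef [ 0.5317 -0.1743  0.0853] stand mm [-0.6  1.9 85.3] toolz [ 0.006  0.    -1.   ] jaw -12.6 w 0.8023084427364955
```

Emit:
send_rows:
  motion: "-0.2 0 -0.25 0 0.3 0 0.2;0 0 0 0 0 0 0.2;0 0 0 0 0 0 0.5;0 0 0 0 0 0 0.7;0 0 0 0 0 0 1;0 0 0 0 0 0 1;0 0 0 0 0 0 1"
  newtons: 30

```text
t: 13.25
eef_pos: [0.5299, -0.1748, 0.0834]
tool_rot: [0.0, 0.781, 0.625, 0.0]
contact_force: [0.1, -0.1, -1.0]
gripper_width: 0.434
```

```bash
python3 st.py
```

```text
eef [ 0.5299 -0.1748  0.0834] stand mm [ 0.2  0.2 83.4] toolz [ 0.001 -0.    -1.   ] jaw -12.6 w 0.43375509042454785
```

Emit:
send_rows:
  motion: "0 0 0.5 0 0 0 1;0 0 1 0 0 0 1;0 0 1.5 0 0 0 1;0 0 2 0 0 0 1;0 0 2.5 0 0 0 1;0 0 2.5 0 0 0 1;0 0 2.5 0 0 0 1;0 0 2 0 0 0 1;0 0 1 0 0 0 1;0 0 0 0 0 0 1"

```text
t: 14.08
eef_pos: [0.5268, -0.1755, 0.2503]
tool_rot: [-0.0, 0.782, 0.624, -0.0]
contact_force: [-0.0, -0.6, -0.4]
gripper_width: 0.436
```

```bash
python3 st.py;python3 - <<'E'
from h import *
shot("side","s9",(280,160,400,320),4); 
E
```

```text
eef [ 0.5268 -0.1755  0.2503] stand mm [  1.6  -2.6 250.3] toolz [-0.001  0.    -1.   ] jaw -12.8 w 0.43637621922872993
```

View pics/s9.png

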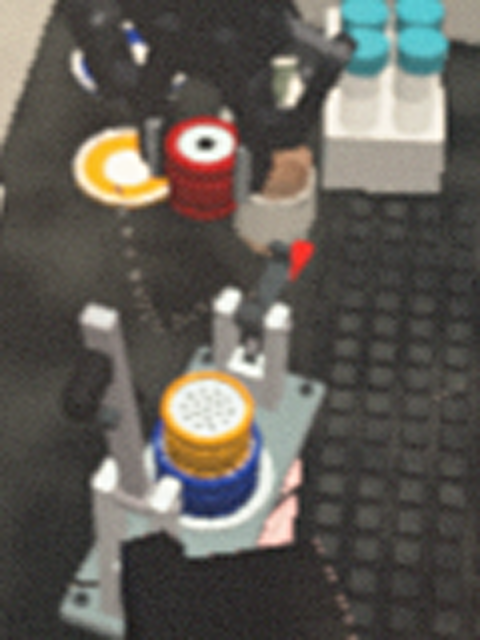

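Emit:
send_rows:
  motion: "-0.6 1.7 0 0 0 3 1;-0.9 2.8 0 0 0 3 1;-0.9 2.8 0 0 0 3 1;-0.9 2.8 0 0 0 3 1;-0.9 2.8 0 0 0 3 1;-0.9 2.8 0 0 0 3 1;-1.1 2.8 0 0 0 3 1;-1.1 2.8 0 0 0 3 1;-1.1 2.8 0 0 0 3 1;-1.1 2.8 0 0 0 3 1;-1 2.8 0 0 0 3 1;-0.7 2 0 0 0 3 1;0 0 0 0 0 0 1;0 0 0 0 0 0 1"

```text
t: 15.3
eef_pos: [0.3936, 0.1513, 0.2324]
tool_rot: [-0.004, 0.538, 0.843, -0.014]
contact_force: [0.6, -0.0, -0.9]
gripper_width: 0.431
```

```bash
python3 st.py
```

```text
eef [0.3936 0.1513 0.2324] stand mm [-288.2 -204.   232.4] toolz [-0.022 -0.019 -1.   ] jaw 24.9 w 0.43090989545895175
```

Emit:
send_rows:
  motion: "-0.1 2.2 0.5 1.1 -1.2 2.6 1;-0.1 3 0.3 0 0 2.6 1;-0.2 3 0 0 0 2.6 1;-0.2 3 0 0 0 2.6 1;-0.2 2 0 0 0 2.6 1;0 0.5 0 0 0 0 1;0 0 0 0 0 0 1"

```text
t: 15.88
eef_pos: [0.3842, 0.29, 0.2368]
tool_rot: [-0.001, 0.437, 0.899, -0.002]
contact_force: [1.2, -0.1, -0.5]
gripper_width: 0.433
```

```bash
python3 st.py
```

```text
eef [0.3842 0.29   0.2368] stand mm [-421.5 -243.5  236.8] toolz [-0.003 -0.002 -1.   ] jaw 38.1 w 0.4325587436481891
```

Emit:
send_rows:
  motion: "-0.2 0.7 -2 0 0 0 1;0 0 -3 0 0 0 1;0 0 -3 0 0 0 1;0 0 -3 0 0 0 1;0 0 -3 0 0 0 1;0 0 -2 0 0 0 1;0 0 -1 0 0 0 1;0 0 0 0 0 0 1;0 0 0 0 0 0 1"

```text
t: 16.63
eef_pos: [0.3873, 0.283, 0.0614]
tool_rot: [0.002, 0.447, 0.895, -0.002]
contact_force: [-0.1, 0.4, -0.6]
gripper_width: 0.437
```

```bash
python3 st.py;python3 - <<'E'
from h import *
shot("side","s10",(270,110,370,230),5); shot("top","t10",(180,180,320,260),5)
E
```

```text
eef [0.3873 0.283  0.0614] stand mm [-415.3 -238.9   61.4] toolz [ 0.002 -0.006 -1.   ] jaw 36.9 w 0.43716393385899255
```

View pics/s10.png

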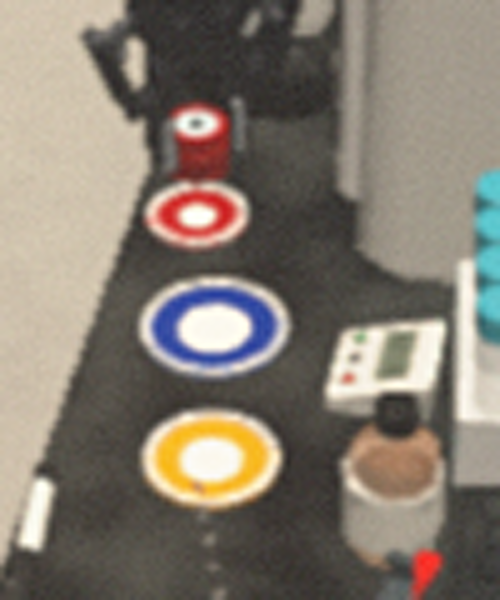

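View pics/t10.png

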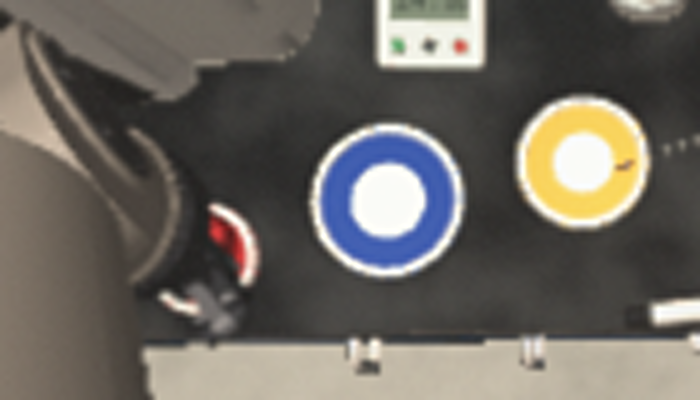

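Emit:
send_rows:
  motion: "-0.5 1.35 -0.5 0.3 0 0 1;0 0 -1 0 0 0 1;0 0 -0.7 0 0 0 1;0 0 0 0 0 0 1;0 0 0 0 0 0 1"

```text
t: 17.15
eef_pos: [0.3841, 0.3014, 0.0415]
tool_rot: [0.002, 0.446, 0.895, 0.005]
contact_force: [0.2, 0.9, -0.6]
gripper_width: 0.437
```

```bash
python3 st.py
```

```text
eef [0.3841 0.3014 0.0415] stand mm [-432.6 -246.    41.5] toolz [ 0.008  0.007 -1.   ] jaw 37.0 w 0.43720130670212054
```

Emit:
send_rows:
  motion: "-0.2 -0.45 -0.5 -0.4 0.4 0 1;0 0 -0.6 0 0 0 1;0 0 -0.4 0 0 0 1;0 0 0 0 0 0 1;0 0 0 0 0 0 1"

```text
t: 17.57
eef_pos: [0.3819, 0.296, 0.0248]
tool_rot: [0.0, 0.446, 0.895, -0.0]
contact_force: [-0.1, -0.8, -1.1]
gripper_width: 0.432
```

```bash
python3 st.py
```

```text
eef [0.3819 0.296  0.0248] stand mm [-426.9 -247.    24.8] toolz [ 0.    -0.001 -1.   ] jaw 37.0 w 0.43208605446181547
```

Down the last 9 mm slowly.

Emit:
send_rows:
  motion: "0 0.05 -0.4 0 0 0 1;0 0 -0.3 0 0 0 1;0 0 -0.2 0 0 0 1;0 0 -0.1 0 0 0 1;0 0 0 0 0 0 1"

```text
t: 17.98
eef_pos: [0.3824, 0.2968, 0.0152]
tool_rot: [0.0, 0.447, 0.895, 0.0]
contact_force: [0.4, -0.1, -1.1]
gripper_width: 0.432
```

```bash
python3 st.py
```

```text
eef [0.3824 0.2968 0.0152] stand mm [-427.7 -246.7   15.2] toolz [ 0.  0. -1.] jaw 37.0 w 0.43158099167323943
```

Emit:
send_rows:
  motion: "0 0 -0.15 0 0 0 1;0 0 0 0 0 0 1"

```text
t: 18.15
eef_pos: [0.3828, 0.297, 0.0154]
tool_rot: [-0.0, 0.447, 0.895, 0.001]
contact_force: [-0.1, -1.0, -1.3]
gripper_width: 0.437
```

Emit:
send_rows:
  motion: "0 0 -0.3 0 0 0 1;0 0 0 0 0 0 1"

```text
t: 18.32
eef_pos: [0.3833, 0.2975, 0.0143]
tool_rot: [-0.0, 0.447, 0.895, 0.001]
contact_force: [0.5, 0.1, -1.4]
gripper_width: 0.436
```

Emit:
send_rows:
  motion: "0 0 -0.3 0 0 0 1;0 0 0 0 0 0 1"

```text
t: 18.48
eef_pos: [0.3839, 0.298, 0.0129]
tool_rot: [-0.001, 0.447, 0.894, 0.002]
contact_force: [-0.1, -0.5, -2.1]
gripper_width: 0.432
```

```bash
python3 st.py;python3 - <<'E'
from h import *
shot("side","s11",(285,130,335,170),12)
E
```

```text
eef [0.3839 0.298  0.0129] stand mm [-429.2 -245.5   12.9] toolz [ 0.001  0.004 -1.   ] jaw 36.9 w 0.43235125631187676
```

View pics/s11.png

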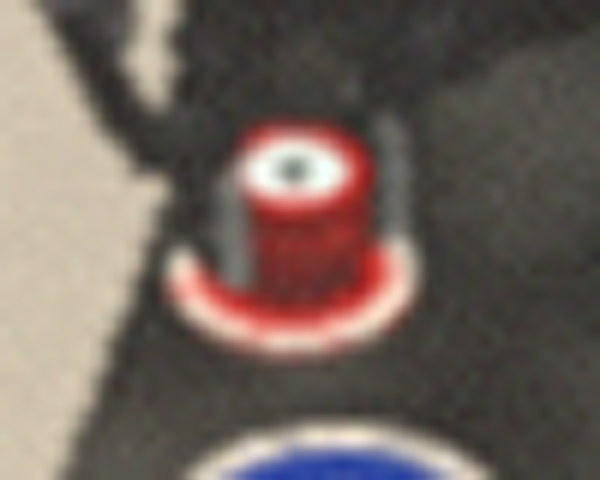

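Emit:
send_rows:
  motion: "0 0 0 0 0 0 0.5;0 0 0 0 0 0 0.4;0 0 0 0 0 0 0.3;0 0 0 0 0 0 0.3"

```text
t: 18.87
eef_pos: [0.3841, 0.2983, 0.0119]
tool_rot: [-0.0, 0.447, 0.895, 0.002]
contact_force: [-0.2, 0.5, -0.1]
gripper_width: 0.701
```

```bash
python3 st.py;python3 - <<'E'
from h import *
shot("side","s12",(285,130,335,170),12)
E
```

```text
eef [0.3841 0.2983 0.0119] stand mm [-429.6 -245.3   11.9] toolz [ 0.002  0.005 -1.   ] jaw 36.9 w 0.7008764447781143
```

View pics/s12.png

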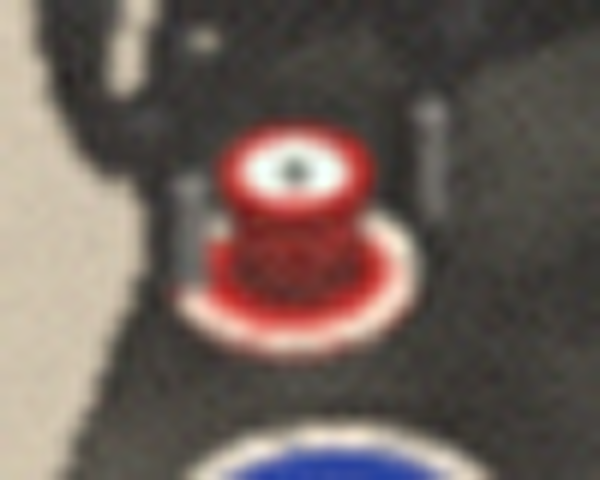

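Emit:
send_rows:
  motion: "0 0 1 0 0 0 0.3;0 0 1.5 0 0 0 0.3;0 0 2 0 0 0 0.3;0 0 3 0 0 0 0.3;0 0 3 0 0 0 0.3;0 0 3 0 0 0 0.2;0 -1 2 0 0 0 0.1;0 -2 0 0 0 -3 0.1;0 -3.3 0 0 0 -3 0.1;0.1 -3.3 0 0 0 -3 0.1;0.6 -3.5 0 0 0 -3 0.1;1 -3.5 0 0 0 -3 0.1;1 -3.5 0 0 0 -3 0.1;0 0 0 0 0 0 0.1"

```text
t: 20.08
eef_pos: [0.4061, 0.086, 0.1784]
tool_rot: [-0.001, 0.589, 0.808, 0.004]
contact_force: [0.1, -0.2, -0.3]
gripper_width: 0.901
```

```bash
python3 st.py;python3 - <<'E'
from h import *
shot("side","s13",(270,110,370,230),5)
E
```

```text
eef [0.4061 0.086  0.1784] stand mm [-227.3 -177.5  178.4] toolz [ 0.004  0.008 -1.   ] jaw 17.8 w 0.9009341464022829
```

View pics/s13.png

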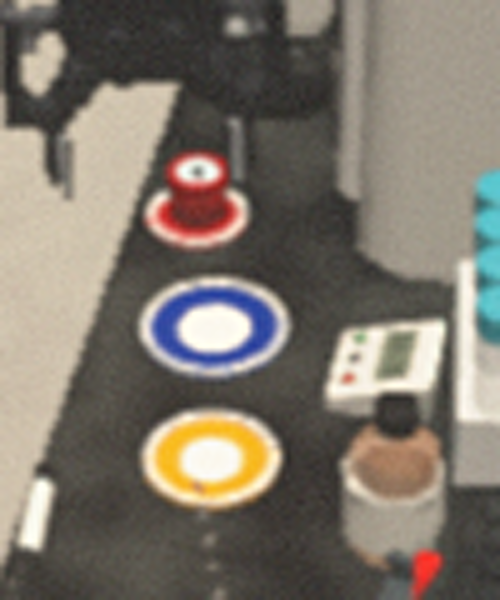

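Emit:
send_rows:
  motion: "1.4 -2 0.5 0 0 -3.4 0.1;1.4 -3 0.5 0 0 -3.4 0.1;1.4 -3 0.5 0 0 -3.4 0.1;1.4 -3 0 0 0 -3.4 0.1;1.4 -3 0 0 0 -3.4 0.1;1.4 -3 0 0 0 -3.4 0.1;1.4 -3 0 0 0 -3.4 0.1;1.4 -3 0 0 0 -3.4 0.1;1.2 -2.5 0 0 0 -3.2 0.1;0 0 0 0 0 0 0.1;0 0 0 0 0 0 0.1"

```text
t: 21.05
eef_pos: [0.5282, -0.1713, 0.1909]
tool_rot: [-0.003, 0.785, 0.619, 0.004]
contact_force: [-1.1, 0.3, -0.4]
gripper_width: 0.898
```

```bash
python3 st.py
```

```text
eef [ 0.5282 -0.1713  0.1909] stand mm [ -2.8  -2.2 190.9] toolz [ 0.003  0.011 -1.   ] jaw -13.5 w 0.898439759776707
```

Emit:
send_rows:
  motion: "0.15 -0.3 -1.5 -0.6 0.2 0.9 0.1;0 0 -2 0 0 0 0.1;0 0 -2 0 0 0 0.1;0 0 -2 0 0 0 0.1;0 0 -1 0 0 0 0.1;0 0 0 0 0 0 0.1;0 0 0 0 0 0 0.1"

```text
t: 21.63
eef_pos: [0.5279, -0.1633, 0.1019]
tool_rot: [-0.004, 0.776, 0.631, 0.001]
contact_force: [-0.1, 0.5, -0.1]
gripper_width: 0.901
```

```bash
python3 st.py;python3 - <<'E'
from h import *
for k,z in (("gold_stage_center",.077),):
  for n in("side",):
    r=regions_of(k,n); print(k,n,[(round(a["conf"],2),np.round(a["point"],1)) for a in r[:2]])
E
```

```text
eef [ 0.5279 -0.1633  0.1019] stand mm [-10.6  -4.2 101.9] toolz [-0.004  0.007 -1.   ] jaw -11.8 w 0.9011109969471227
gold_stage_center side [(0.64, array([330.5, 262.5]))]
```

Emit:
send_rows:
  motion: "0.2 -1.1 -0.5 -0.4 -0.2 -0.8 0.1;0 0 -0.5 0 0 0 0.1;0 0 0 0 0 0 0.1;0 0 0 0 0 0 0.1"

```text
t: 22.02
eef_pos: [0.5324, -0.1755, 0.0944]
tool_rot: [0.002, 0.781, 0.625, 0.002]
contact_force: [-0.6, -0.5, 0.0]
gripper_width: 0.902
```

```bash
python3 st.py
```

```text
eef [ 0.5324 -0.1755  0.0944] stand mm [ 0.4  2.9 94.4] toolz [ 0.006 -0.001 -1.   ] jaw -12.6 w 0.9020328354972605
```

Emit:
send_rows:
  motion: "-0.3 0 -0.7 0 0.3 0 0.1;0 0 -0.8 0 0 0 0.1;0 0 -0.8 0 0 0 0.1;0 0 -0.8 0 0 0 0.1;0 0 -0.4 0 0 0 0.1;0 0 0 0 0 0 0.1;0 0 0 0 0 0 0.1"

```text
t: 22.6
eef_pos: [0.5288, -0.1756, 0.0554]
tool_rot: [0.0, 0.781, 0.625, -0.0]
contact_force: [-0.4, 0.3, -0.0]
gripper_width: 0.899
```

```bash
python3 st.py
```

```text
eef [ 0.5288 -0.1756  0.0554] stand mm [ 1.3 -0.6 55.4] toolz [ 0.    -0.001 -1.   ] jaw -12.7 w 0.8994225933451542
```

Emit:
send_rows:
  motion: "0.05 0.05 -0.4 0 0 0 0.1;0 0 -0.1 0 0 0 0.1;0 0 0 0 0 0 0.3;0 0 0 0 0 0 0.5;0 0 0 0 0 0 0.8;0 0 0 0 0 0 1;0 0 0 0 0 0 1"
  newtons: 35

```text
t: 23.18
eef_pos: [0.5299, -0.1751, 0.0506]
tool_rot: [0.001, 0.781, 0.625, 0.0]
contact_force: [-0.4, -0.2, -2.1]
gripper_width: 0.573
```

```bash
python3 st.py
```

```text
eef [ 0.5299 -0.1751  0.0506] stand mm [ 0.6  0.3 50.6] toolz [ 0.001 -0.001 -1.   ] jaw -12.7 w 0.5725797080637377
```

Emit:
send_rows:
  motion: "0 0 0.5 0 0 0 1;0 0 1 0 0 0 1;0 0 1.5 0 0 0 1;0 0 2 0 0 0 1;0 0 2.5 0 0 0 1;0 0 2.5 0 0 0 1;0 0 2.5 0 0 0 1;0 0 1.5 0 0 0 1;0 0 0 0 0 0 1"

```text
t: 23.93
eef_pos: [0.5267, -0.1757, 0.2008]
tool_rot: [-0.0, 0.782, 0.624, -0.001]
contact_force: [0.3, 0.3, -0.9]
gripper_width: 0.574
```

```bash
python3 st.py;python3 - <<'E'
from h import *
shot("side","s14",(270,130,390,290),4); 
E
```

```text
eef [ 0.5267 -0.1757  0.2008] stand mm [  1.8  -2.7 200.8] toolz [-0.002 -0.001 -1.   ] jaw -12.8 w 0.5736191219879553
```

View pics/s14.png

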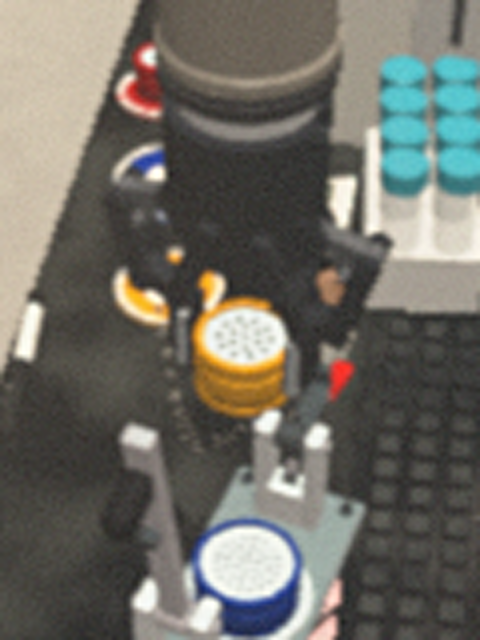

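Emit:
send_rows:
  motion: "-0.6 1.5 0 0 0 2.5 1;-1 2.6 0 0 0 2.5 1;-1 2.8 0 0 0 2.5 1;-1 2.8 0 0 0 2.5 1;-1 2.8 0 0 0 2.5 1;-1 2.8 0 0 0 2.5 1;-1 2.8 0 0 0 2.5 1;-1 2.8 0 0 0 2.5 1;-0.7 2 0 0 0 2.5 1;-0.3 1 0 0 0 1 1;0 0 0 0 0 0 1;0 0 0 0 0 0 1"

```text
t: 24.98
eef_pos: [0.4258, 0.0697, 0.1902]
tool_rot: [-0.003, 0.632, 0.775, -0.008]
contact_force: [0.0, -0.9, -1.1]
gripper_width: 0.572
```

```bash
python3 st.py
```

```text
eef [0.4258 0.0697 0.1902] stand mm [-215.6 -154.8  190.2] toolz [-0.014 -0.01  -1.   ] jaw 11.6 w 0.5717529068744153
```

Emit:
send_rows:
  motion: "0.8 0.9 -1.5 0.6 -0.8 0 1;0 0 -2.5 0 0 0 1;0 0 -2.5 0 0 0 1;0 0 -2.5 0 0 0 1;0 0 -2 0 0 0 1;0 0 -1 0 0 0 1;0 0 0 0 0 0 1;0 0 0 0 0 0 1"

```text
t: 25.65
eef_pos: [0.4402, 0.0652, 0.065]
tool_rot: [0.004, 0.642, 0.767, -0.0]
contact_force: [0.2, -0.7, -0.8]
gripper_width: 0.581
```

```bash
python3 st.py
```

```text
eef [0.4402 0.0652 0.065 ] stand mm [-214.3 -139.7   65. ] toolz [ 0.006 -0.005 -1.   ] jaw 10.2 w 0.5809490589010238
```

Emit:
send_rows:
  motion: "-0.6 1.35 -0.7 0.3 0.3 0 1;0 0 -1 0 0 0 1;0 0 -0.6 0 0 0 1;0 0 0 0 0 0 1;0 0 0 0 0 0 1"

```text
t: 26.07
eef_pos: [0.4367, 0.0782, 0.0423]
tool_rot: [0.002, 0.643, 0.766, 0.002]
contact_force: [0.0, 0.7, -2.3]
gripper_width: 0.574
```

```bash
python3 st.py
```

```text
eef [0.4367 0.0782 0.0423] stand mm [-226.3 -145.9   42.3] toolz [ 0.005  0.001 -1.   ] jaw 9.9 w 0.5741858851197505
```

Emit:
send_rows:
  motion: "-0.3 0.1 -0.5 0 0.3 0 1;0 0 -0.6 0 0 0 1;0 0 -0.5 0 0 0 1;0 0 0 0 0 0 1;0 0 0 0 0 0 1"

```text
t: 26.48
eef_pos: [0.4342, 0.0795, 0.0255]
tool_rot: [-0.0, 0.643, 0.766, 0.001]
contact_force: [0.0, -0.7, -1.6]
gripper_width: 0.571
```

```bash
python3 st.py;python3 - <<'E'
from h import *
shot("side","s15",(285,170,345,220),10); shot("top","t15",(260,180,340,240),8)
E
```

```text
eef [0.4342 0.0795 0.0255] stand mm [-227.  -148.6   25.5] toolz [ 0.002  0.002 -1.   ] jaw 9.9 w 0.5711711617002522
```

View pics/s15.png

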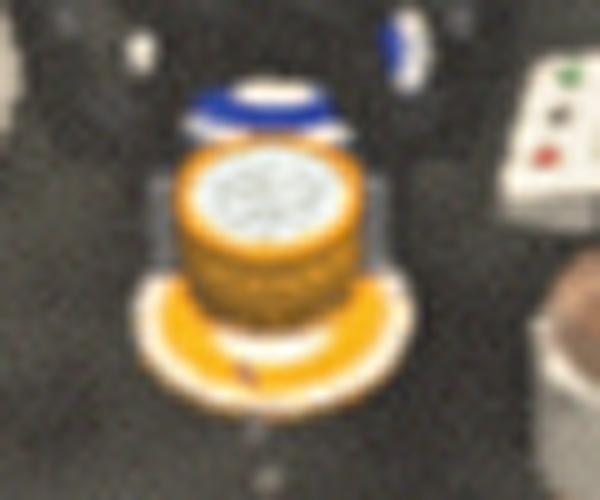

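Emit:
send_rows:
  motion: "0 0 -0.5 0 0 0 1;0 0 -0.4 0 0 0 1;0 0 -0.2 0 0 0 1;0 0 -0.2 0 0 0 1;0 0 0 0 0 0 1"

```text
t: 27.0
eef_pos: [0.4352, 0.0799, 0.0129]
tool_rot: [-0.0, 0.643, 0.765, 0.003]
contact_force: [-0.3, 0.4, 0.2]
gripper_width: 0.575
```

```bash
python3 st.py
```

```text
eef [0.4352 0.0799 0.0129] stand mm [-227.6 -147.8   12.9] toolz [ 0.003  0.004 -1.   ] jaw 9.9 w 0.5751274613916282
```

Touching (force rose to about +0.2). Release, then lift.

Emit:
send_rows:
  motion: "0 0 0 0 0 0 0.35;0 0 0 0 0 0 0.2;0 0 0 0 0 0 0.15;0 0 0 0 0 0 0.15;0 0 0.7 0 0 0 0.15;0 0 1 0 0 0 0.15;0 0 1.5 0 0 0 0.15;0 0 2 0 0 0 0.15;0 0 3 0 0 0 0.15;0 0 3 0 0 0 0.1;0 0 3 0 0 0 0.05;0 0 1 0 0 0 0.05;0 0 0 0 0 0 0.05"

```text
t: 28.08
eef_pos: [0.4334, 0.0775, 0.176]
tool_rot: [-0.001, 0.645, 0.764, 0.002]
contact_force: [-0.6, -0.6, -0.1]
gripper_width: 0.947
```

```bash
python3 st.py;python3 - <<'E'
from h import *
shot("side","s16",(270,130,370,230),6)
E
```

```text
eef [0.4334 0.0775 0.176 ] stand mm [-224.9 -149.   176. ] toolz [ 0.001  0.004 -1.   ] jaw 9.7 w 0.9468136353870616
```

View pics/s16.png

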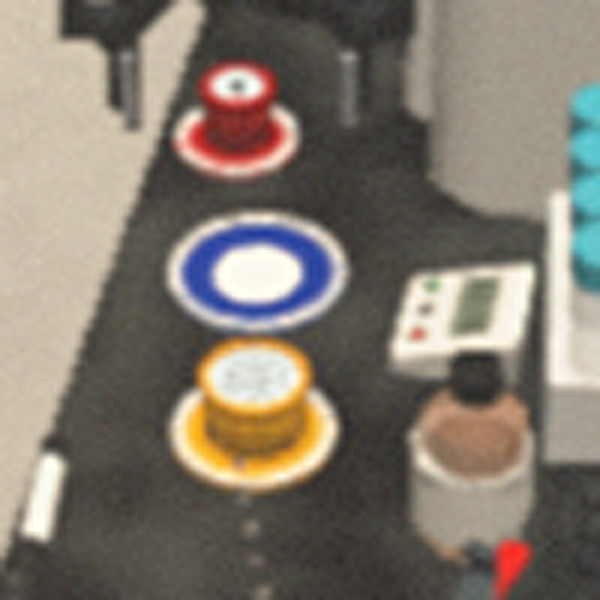

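Emit:
send_rows:
  motion: "0.8 -1.8 0.5 0 0 -2.5 0;1.1 -2.9 0.5 0 0 -2.5 0;1.1 -2.9 0 0 0 -2.5 0;1.1 -2.9 0 0 0 -2.5 0;1.1 -2.9 0 0 0 -2.5 0;1.1 -2.9 0 0 0 -2.5 0;1.1 -2.9 0 0 0 -2.5 0;1.1 -2.9 0 0 0 -2.5 0;0.9 -2.2 0 0 0 -2.3 0;0.3 -1 0 0 0 0 0;0 0 0 0 0 0 0;0 0 0 0 0 0 0"

```text
t: 29.13
eef_pos: [0.5232, -0.1866, 0.1745]
tool_rot: [-0.006, 0.785, 0.62, -0.005]
contact_force: [-0.5, 0.3, 0.5]
gripper_width: 0.998
```

```bash
python3 st.py
```

```text
eef [ 0.5232 -0.1866  0.1745] stand mm [ 13.3  -3.6 174.5] toolz [-0.016  0.003 -1.   ] jaw -13.4 w 0.9975101207835733
```

Emit:
send_rows:
  motion: "0.6 1.2 -1 -0.2 -0.9 0.8 0;0 0 -2 0 0 0 0;0 0 -2 0 0 0 0;0 0 -1.5 0 0 0 0;0 0 -0.7 0 0 0 0;0 0 0 0 0 0 0;0 0 0 0 0 0 0"

```text
t: 29.72
eef_pos: [0.5257, -0.165, 0.0966]
tool_rot: [-0.003, 0.777, 0.629, -0.001]
contact_force: [0.4, -0.5, 0.2]
gripper_width: 1.001
```

```bash
python3 st.py
```

```text
eef [ 0.5257 -0.165   0.0966] stand mm [-8.4 -6.  96.6] toolz [-0.006  0.004 -1.   ] jaw -12.0 w 1.0010111539988156
```

Emit:
send_rows:
  motion: "0.4 -0.9 -0.7 -0.2 -0.3 -0.6 0;0 0 -1 0 0 0 0;0 0 -1 0 0 0 0;0 0 -0.5 0 0 0 0;0 0 0 0 0 0 0;0 0 0 0 0 0 0"

```text
t: 30.22
eef_pos: [0.5316, -0.1748, 0.0635]
tool_rot: [0.001, 0.781, 0.625, 0.002]
contact_force: [0.2, -0.1, 0.8]
gripper_width: 0.997
```

```bash
python3 st.py
```

```text
eef [ 0.5316 -0.1748  0.0635] stand mm [-0.1  2.  63.5] toolz [ 0.004  0.    -1.   ] jaw -12.7 w 0.9968864399008107
```

Emit:
send_rows:
  motion: "-0.2 0 -0.7 0 0.2 0 0;0 0 -0.8 0 0 0 0;0 0 -0.8 0 0 0 0;0 0 -0.8 0 0 0 0;0 0 -0.5 0 0 0 0;0 0 0 0 0 0 0;0 0 0 0 0 0 0"

```text
t: 30.8
eef_pos: [0.5293, -0.1747, 0.0235]
tool_rot: [-0.0, 0.781, 0.625, -0.0]
contact_force: [0.2, -0.1, -0.5]
gripper_width: 1.001
```

```bash
python3 st.py
```

```text
eef [ 0.5293 -0.1747  0.0235] stand mm [ 0.3 -0.4 23.5] toolz [-0.  0. -1.] jaw -12.7 w 1.0011563503730547
```

Emit:
send_rows:
  motion: "0.05 0 -0.35 0 0 0 0;0 0 -0.1 0 0 0 0;0 0 0 0 0 0 0.2;0 0 0 0 0 0 0.4;0 0 0 0 0 0 0.8;0 0 0 0 0 0 1;0 0 0 0 0 0 1"
  newtons: 40

```text
t: 31.38
eef_pos: [0.5305, -0.175, 0.0194]
tool_rot: [0.0, 0.781, 0.625, 0.0]
contact_force: [-0.1, 0.2, -1.5]
gripper_width: 0.713
```

```bash
python3 st.py
```

```text
eef [ 0.5305 -0.175   0.0194] stand mm [ 0.3  0.8 19.4] toolz [ 0.001 -0.    -1.   ] jaw -12.7 w 0.7126592097355494
```

Emit:
send_rows:
  motion: "0 0 0.5 0 0 0 1;0 0 1 0 0 0 1;0 0 1.5 0 0 0 1;0 0 2 0 0 0 1;0 0 2.5 0 0 0 1;0 0 2.5 0 0 0 1;0 0 2.5 0 0 0 1;0 0 2.5 0 0 0 1;0 0 1.5 0 0 0 1;0 0 0 0 0 0 1"

```text
t: 32.22
eef_pos: [0.5265, -0.1754, 0.1965]
tool_rot: [-0.001, 0.782, 0.624, -0.0]
contact_force: [0.7, -1.1, -0.9]
gripper_width: 0.715
```

```bash
python3 st.py;python3 - <<'E'
from h import *
shot("side","s17",(270,130,390,290),4); 
E
```

```text
eef [ 0.5265 -0.1754  0.1965] stand mm [  1.5  -2.9 196.5] toolz [-0.002  0.001 -1.   ] jaw -12.8 w 0.7145723810124716
```

View pics/s17.png

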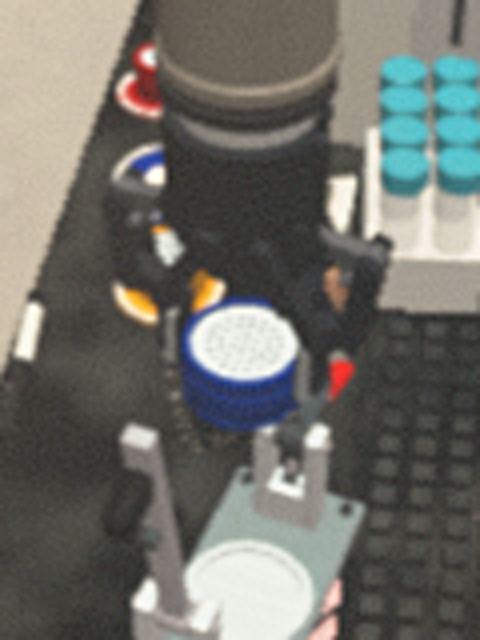

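Emit:
send_rows:
  motion: "-0.5 1.6 0 0 0 2.8 1;-0.8 2.6 0 0 0 2.8 1;-0.8 2.8 0 0 0 2.8 1;-0.8 2.8 0 0 0 2.8 1;-0.9 2.8 0 0 0 2.8 1;-0.9 2.8 0 0 0 2.8 1;-0.9 2.8 0 0 0 2.8 1;-0.9 2.8 0 0 0 2.8 1;-0.9 2.8 0 0 0 2.8 1;-0.9 2.8 0 0 0 2.8 1;-0.9 2.8 0 0 0 2.8 1;-0.9 2.8 0 0 0 2.8 1;-0.7 2 0 0 0 2.8 1;-0.3 1 0 0 0 1 1;0 0 0 0 0 0 1;0 0 0 0 0 0 1"

```text
t: 33.6
eef_pos: [0.3935, 0.1862, 0.1813]
tool_rot: [-0.004, 0.529, 0.849, -0.012]
contact_force: [0.9, 0.3, -1.1]
gripper_width: 0.712
```

```bash
python3 st.py
```

```text
eef [0.3935 0.1862 0.1813] stand mm [-322.3 -211.7  181.3] toolz [-0.02  -0.016 -1.   ] jaw 26.1 w 0.7116418037927857
```

Emit:
send_rows:
  motion: "1 0.4 -0.5 0.9 -1.1 0 1;0.7 0.3 -2 0 0 0 1;0 0 -2.5 0 0 0 1;0 0 -2.5 0 0 0 1;0 0 -2 0 0 0 1;0 0 -1 0 0 0 1;0 0 -0.5 0 0 0 1;0 0 0 0 0 0 1;0 0 0 0 0 0 1"

```text
t: 34.35
eef_pos: [0.4172, 0.1776, 0.0664]
tool_rot: [0.003, 0.542, 0.841, -0.001]
contact_force: [-0.0, -0.1, -1.1]
gripper_width: 0.716
```

```bash
python3 st.py
```

```text
eef [0.4172 0.1776 0.0664] stand mm [-319.  -186.7   66.4] toolz [ 0.004 -0.006 -1.   ] jaw 24.4 w 0.7156933195096287
```

Emit:
send_rows:
  motion: "-0.4 1.3 -0.7 0.3 0.2 0 1;0 0 -1 0 0 0 1;0 0 -0.6 0 0 0 1;0 0 0 0 0 0 1;0 0 0 0 0 0 1"

```text
t: 34.77
eef_pos: [0.4151, 0.1923, 0.0436]
tool_rot: [0.001, 0.542, 0.84, 0.002]
contact_force: [-0.2, -0.3, -1.0]
gripper_width: 0.716
```

```bash
python3 st.py
```

```text
eef [0.4151 0.1923 0.0436] stand mm [-332.9 -192.    43.6] toolz [ 0.004  0.003 -1.   ] jaw 24.3 w 0.7156302713865318
```

Emit:
send_rows:
  motion: "-0.15 -0.15 -0.5 -0.1 0.2 0 1;0 0 -0.7 0 0 0 1;0 0 -0.5 0 0 0 1;0 0 0 0 0 0 1;0 0 0 0 0 0 1"

```text
t: 35.18
eef_pos: [0.4137, 0.1907, 0.0251]
tool_rot: [0.0, 0.542, 0.84, 0.001]
contact_force: [-0.1, 0.3, -1.9]
gripper_width: 0.713
```

```bash
python3 st.py;python3 - <<'E'
from h import *
shot("side","s18",(270,140,350,210),8)
E
```

```text
eef [0.4137 0.1907 0.0251] stand mm [-331.  -193.    25.1] toolz [ 0.001  0.001 -1.   ] jaw 24.3 w 0.713267806118947
```

View pics/s18.png

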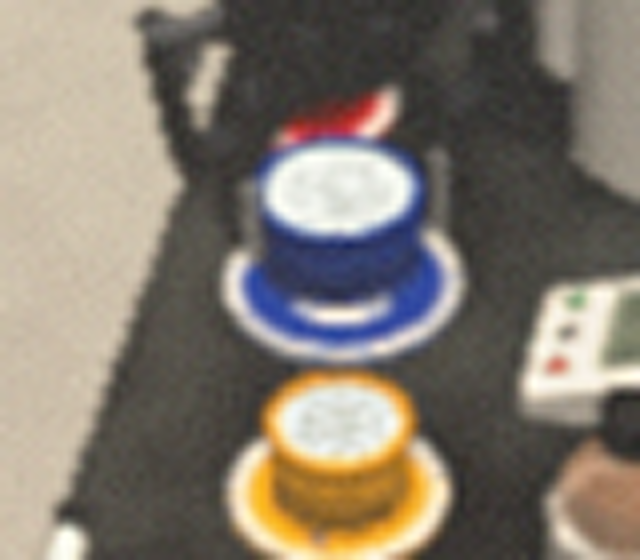

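Emit:
send_rows:
  motion: "0 0 -0.5 0 0 0 1;0 0 -0.4 0 0 0 1;0 0 -0.2 0 0 0 1;0 0 -0.2 0 0 0 1;0 0 0 0 0 0 1"

```text
t: 35.65
eef_pos: [0.4144, 0.191, 0.013]
tool_rot: [-0.0, 0.542, 0.84, 0.002]
contact_force: [-0.5, -0.6, -1.5]
gripper_width: 0.714
```

```bash
python3 st.py
```

```text
eef [0.4144 0.191  0.013 ] stand mm [-331.5 -192.3   13. ] toolz [ 0.001  0.004 -1.   ] jaw 24.3 w 0.714225413756161
```

Emit:
send_rows:
  motion: "0 0 0 0 0 0 0.2;0 0 0 0 0 0 0.1;0 0 0 0 0 0 0;0 0 0 0 0 0 0;0 0 0.7 0 0 0 0;0 0 1 0 0 0 0;0 0 1.5 0 0 0 0;0 0 2 0 0 0 0;0 0 3 0 0 0 0;0 0 3 0 0 0 0;0 0 3 0 0 0 0;0 0 2 0 0 0 0;0 0 0 0 0 0 0"

```text
t: 36.73
eef_pos: [0.4131, 0.1885, 0.1865]
tool_rot: [-0.001, 0.544, 0.839, 0.001]
contact_force: [0.5, 0.3, 0.7]
gripper_width: 1.001
```

```bash
python3 st.py;python3 - <<'E'
from h import *
shot("side","s19",(270,130,390,290),4)
E
```

```text
eef [0.4131 0.1885 0.1865] stand mm [-328.7 -193.1  186.5] toolz [ 0.     0.002 -1.   ] jaw 24.1 w 1.0013175783452666
```

View pics/s19.png

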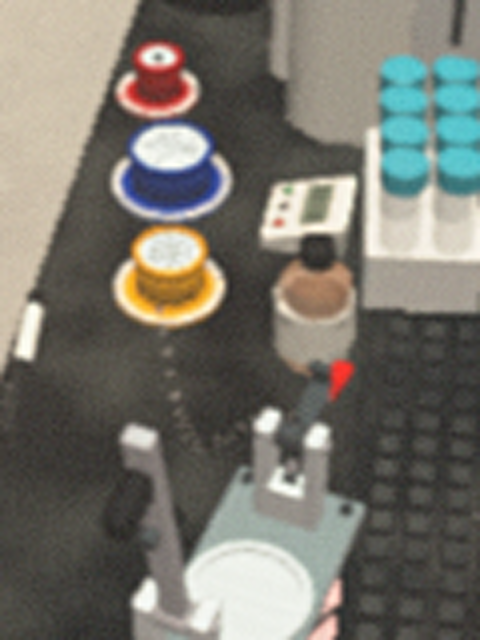

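Emit:
send_rows:
  motion: "0.7 -3 1 0 0 -1 0;0.8 -3.5 1 0 0 -2 0;0.8 -3.5 0 0 0 -2 0;0.8 -3.5 0 0 0 -2 0;0.8 -3.5 0 0 0 -2 0;0.8 -3.5 0 0 0 -2 0;0.8 -3.5 0 0 0 -2 0;0.5 -2 0 0 0 0 0;0 0 0 0 0 0 0;0 0 0 0 0 0 0;0 0 0 0 0 0 0"

```text
t: 37.7
eef_pos: [0.4652, -0.0828, 0.2009]
tool_rot: [-0.004, 0.637, 0.771, -0.003]
contact_force: [-0.6, 0.5, -1.0]
gripper_width: 1.003
```

```bash
python3 - <<'E'
from h import *
shot("top","t20",(190,150,450,250),3); shot("side","s20",(290,130,330,220),9)
for n,e in(("top",.040),("side",.040)):
  for k,d in (("red",(.382,.2968)),("gold",(.434,.079)),("blue",(.4135,.1908))):
    r=regions_of(k+"_stage_center",n); print(n,k,[(round(a["conf"],2),np.round(a["point"],1)) for a in r[:1]],"expected top centre px",proj(n,[d+(.04,)]).round(1), "mid",proj(n,[d+(.023,)]).round(1))
E
python3 st.py
```

```text
top red [(0.47, array([217.4, 229.9]))] expected top centre px [[217.  230.3]] mid [[218.5 230.8]]
top gold [(0.69, array([293.5, 210.1]))] expected top centre px [[295.4 210.4]] mid [[295.7 211.1]]
top blue [(0.81, array([253.3, 222.5]))] expected top centre px [[255.1 218.4]] mid [[256.1 219. ]]
side red [] expected top centre px [[308.8 143.3]] mid [[308.9 147.8]]
side gold [(0.6, array([314.2, 193.4]))] expected top centre px [[311.6 191.8]] mid [[311.7 196.4]]
side blue [(0.81, array([312.7, 170.4]))] expected top centre px [[312.1 165.6]] mid [[312.2 170.1]]
eef [ 0.466  -0.082   0.2017] stand mm [-76.3 -82.3 201.7] toolz [-0.007  0.001 -1.   ] jaw 10.9 w 1.0040502645155813
```

View pics/t20.png

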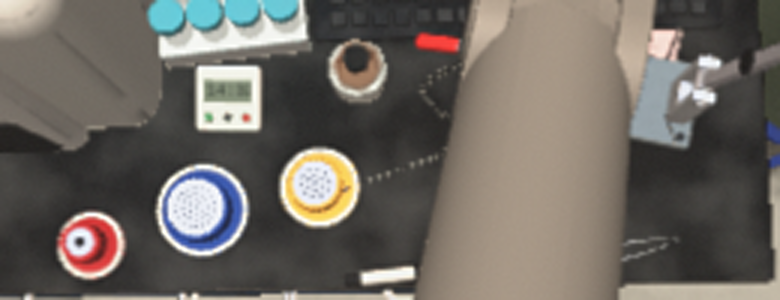

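View pics/s20.png

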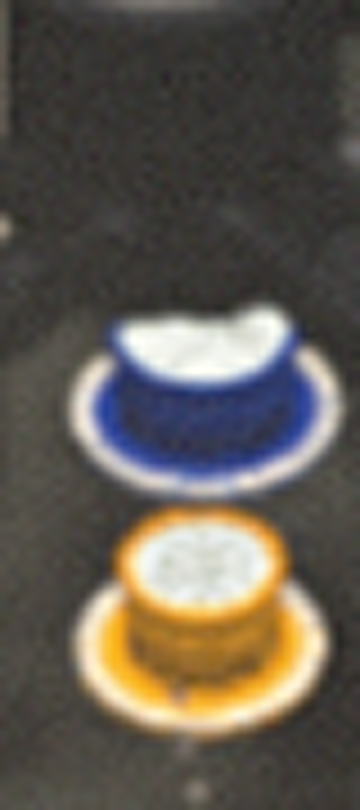

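```bash
python3 -c "
from station import *
print(hand_in()); print(get_obs()['t'])"
```

```text
the job is handed in; nothing more can be done
None
the job is handed in; nothing more can be done
```

I opened the red latch by pushing its lever outward and down. I then swung the clamp arm back by its grip to about 1.75 rad and left it standing there. The red, gold and blue stages went into their own dishes in that order, kept upright throughout. I handed the job in at about 38 s of the 128 s allowed; no verdict was reported.

**Last checks:**
- **Stages:** In the last top view all three stages sit upright in their own dishes. Each centre is within about 1 pixel (about 3 mm) of its dish's centre.
- **Latch and clamp arm:** The last pictures show both still open.
- **Timer:** It stands where it was at the start.
- **Robot:** The gripper was empty and clear of everything when I handed in.

**Checks that failed or disagreed:**
- **Contact force:** It showed no clear touchdown for red or blue, so I released those at the height I had worked out. Any drop was a millimetre or two at most, and the pictures afterwards show both sitting flat.
- **Side view:** The arm hid the red stage in the final side picture, and the network missed it there. Red was clearly in place in the side picture just before that and in the final top view.
- **Network's blue point:** In the top view it was about 4 pixels off the expected centre. It marks the middle of the visible part, and the stage's top face measured within 1 pixel.

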